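Roll-testing kiln props on the decorating bench

ROBOT

A 7-joint arm with a two-finger parallel gripper is mounted at the origin on the work surface. World frame = base frame: x ahead of the robot, y to its left, z up, the work surface at z = 0. Lengths are in mm, angles in rad, forces in N, time in s.
With the tool pointing down it reaches from about 400 to 875 mm from the base axis. Payload 4.4 kg.
Tool frame: the origin (TCP) lies where the fingers leave the gripper's body, on its centre line; the fingertips stand 73 mm ahead of it and the grasp point (between the pads) lies 54 mm ahead of it; z points along the fingers, y is the line along which they close (so a half turn about z gives the same grasp; the last joint's range is limited). The gripper opens to 85 mm and grips with 20 to 120 N. Pads are 22 mm wide; open, the fingers measure 114 mm over their backs; the gripper's body (76 mm by 85 mm) begins 54 mm behind the grasp point. The pads swing forward as they close: fully open they stand 13 mm farther back than shut.
Start: joints at [1.076, 0.628, 0.038, 1.517, -0.027, 0.996, -0.02], TCP at [270.282, -591.155, 303.913] pointing down, gripper open.
Joint ranges: [-3.06, 3.06], [-0.37, 2.12], [-1.25, 1.32], [0.18, 2.47], [-1.1, 4.24], [0.23, 1.98], [-2.94, 2.94]. Speed limits (rad/s): [2.57, 2.57, 3.14, 3.14, 3.14, 3.14, 3.14].

INTERFACE

Orientations are given as [roll, pitch, yaw] about the fixed x, y, z axes, in that order (R = Rz(yaw) Ry(pitch) Rx(roll)).
In Python, from cell import ctrl gives the robot as it stands.
- The arm moves only by the tool send_rows, never from a script. Its argument "rows" is a list that holds one entry, the list of rows, each a list of 6 numbers: the shift along the tool's x, y, z in cm, then the turn, a rotation vector about the tool's x, y, z in rad. In form: [[[tx, ty, tz, wx, wy, wz], ...]]. A call has 1 to 10 rows; each row is the pose to reach, as a shift and turn from the pose commanded when the call began, along the tool's axes at that moment; what a row does not reach only later rows make up. A row lasts 1/10 s, in which the tool goes at most 50 mm and 8.59 degrees, less where a joint would pass 70% of its speed; a pose out of reach is approached as far as the arm can. A call with a gripper value outside its range is refused whole. "grip" is the closure in counts, from 0 (fully open) to 255 (shut), set as the call begins (left out, the last holds). The fingers move at their own pace and stop on an object; the grip force is fixed at half the most. Time passes only in rows, so rows that repeat a pose let the fingers close. It gives the time, the measured TCP pose, the force, the opening and the grip force at its end, in the units of the state.
- ctrl.read_state(): the state, without advancing time (a new reading comes with each control period).
- ctrl.get_image(name): name is "side" or "top" or "wrist"; returns a dict with "pixels" (420x560x3 uint8, red, green, blue), "fx", "fy", "cx", "cy" (pixels), "D" ([k1, k2, p1, p2, k3] as OpenCV has them; the pictures are not rectified), "extrinsics" (4x4, takes a point from camera to world coordinates); the wrist camera has in their place "mount" (4x4, takes a point from camera to tool coordinates, whose origin is the TCP and whose axes are the flange's). Camera axes: x right, y up, looking along -z (the intrinsics and any distortion apply to the point x, -y, -z); pixel columns grow to the right and rows downward; lengths in mm; the calibration is good to about 2 mm. A picture is of the moment at which its call begins: read the wrist's pose just before it. There is no depth.
- ctrl.finish_job(): hands the job in; it is judged then, once.
The state is a dict: "clock": time; "qpos": joint angles; "qd": joint speeds; "tau": joint torques, N m; "eef_pos": TCP position; "tool_rot": TCP orientation; "force": force on the tool from outside, world axes, zero at the start; "torque": the same for the moment, N m; "width": finger opening in mm; "gripper_force": force on a finger pad.
Only numpy, scipy, OpenCV 4.12 (cv2) and the standard library are available. Lean on these libraries where they do the work, as an engineer would, in place of code of your own. Each camera call takes 0.05 s, during which the arm holds its last target. There are 200 camera calls.

TASK

Check the three used kiln props on the roll-test board: one at a time, lay a prop across the upper end of the sloping board and let it go. A true one runs down into the catch tray and stays there; one that stays on the slope is a reject, so pick it off and put it in the grey reject crate before testing the next. Do not shift or tip the paint pots, the saucer, the dropper bottle or the vases.

Things in the scene. Friction and masses are not known exactly. Their poses are not given: they have to be found in the camera images.
- prop_a: buff fired kiln prop (thick tube, 120 mm long, 180 to 290 g) lying on its side. Either round, 42 mm across, and runs freely down the roll-test board; or of the same width and height but with a flat crust (27 mm wide) fused along its underside from firing, so that it stays put on the slope. Which sort it is is not known. Origin mid-axis, 21 mm above what it lies on; x along the tube, roughly away from the robot; z up.
- prop_b: buff fired kiln prop (thick tube, 120 mm long, 180 to 290 g) lying on its side. Either round, 42 mm across, and runs freely down the roll-test board; or of the same width and height but with a flat crust (27 mm wide) fused along its underside from firing, so that it stays put on the slope. Which sort it is is not known. Origin mid-axis, 21 mm above what it lies on; x along the tube, roughly away from the robot; z up.
- prop_c: buff fired kiln prop (thick tube, 120 mm long, 180 to 290 g) lying on its side. Either round, 42 mm across, and runs freely down the roll-test board; or of the same width and height but with a flat crust (27 mm wide) fused along its underside from firing, so that it stays put on the slope. Which sort it is is not known. Origin mid-axis, 21 mm above what it lies on; x along the tube, roughly away from the robot; z up.
- rollboard: roll-test board, fixed: 190 mm wide plywood slope falling 10 degrees along its own +y (towards the robot's left at yaw 0), a catch tray at its foot. Origin on the bench under its middle, x across, z up. Slope surface from y = -190 (92 mm high, open end) to y = 76 (45 high). Side guides at x = +-95 stand 18 mm above the surface. Its far side lies under the ware board: lean the tool there too.
- board_top (a point): point on the slope's surface, on its centre line, 40 mm below the upper end, axes as the roll-test board's (z straight up): a good place to let a prop go. Anywhere within 60 mm of it will do. A round prop takes about 0.7 s to reach the tray.
- tray_floor (a point): middle of the catch tray's rubber floor, 11 mm above the bench. The tray is 174 mm (x) by 114 mm (y) inside and its end wall, 85 mm high, stops a rolling prop; side walls 70 mm high. Belongs to the roll-test board.
- crate: grey plastic reject crate, fixed, open at the top: 175 mm (x) by 160 mm (y) by 60 mm high, walls and floor 5 mm. Roomy enough for a prop lying along x. Origin under its middle, on the bench.
- wareboard: ware board, fixed: plank 150 mm wide (x), 1400 long (y), 25 thick, carrying tall vases; its underside is 250 mm above the bench, its trestles 620 mm either side of the middle. Origin on the bench under its middle; near edge at x = -75 mm. Two props lie under it, their middles 10 to 30 mm behind that edge, to be reached with the tool leaning back towards the robot; pots stand among them. The third lies in front.
- pot_1: glazed paint pot, 78 mm in diameter at the rim, 56 mm high, loose, to be left alone. Origin under its middle; z up.
- pot_2: glazed paint pot, 78 mm in diameter at the rim, 56 mm high, loose, to be left alone. Origin under its middle; z up.
- pot_3: glazed paint pot, 78 mm in diameter at the rim, 56 mm high, loose, to be left alone. Origin under its middle; z up.
- pot_4: glazed paint pot, 78 mm in diameter at the rim, 56 mm high, loose, to be left alone. Origin under its middle; z up.
- saucer: small white saucer of colour, 90 mm in diameter, 16 mm high, loose, to be left alone. Origin under its middle; z up.
- dropper: green glass dropper bottle with a red cap, 40 mm in diameter, 110 mm high, loose, to be left alone. Origin under its middle; z up.
- vase_1: white long-necked vase standing on the ware board, 110 mm in diameter, 218 mm high, loose, to be left alone. Origin under its middle (275 mm above the bench); z up.
- vase_2: white long-necked vase standing on the ware board, 110 mm in diameter, 218 mm high, loose, to be left alone. Origin under its middle (275 mm above the bench); z up.
- vase_3: white long-necked vase standing on the ware board, 110 mm in diameter, 218 mm high, loose, to be left alone. Origin under its middle (275 mm above the bench); z up.
Mind the look-alikes: they are no part of the job. What is shaped like the prop_b but turquoise is not meant.

How it is judged:
By the outcome, as a careful person would: the job done as asked, in the order asked, and still so for the second after the job is handed in, with the robot touching nothing.
It also fails if it takes over 72 s, if anything falls off the work surface, if the arm or the gripper's body presses on something with over 40 N, if the wrist force passes 120 N, or if a joint passes its speed limit or range.

## Working session

There is one attempt and no reset: what is moved stays moved. The work goes in short steps, Python scripts to look and compute and a tool call to move; the robot and the scene stay as the last step left them, time stands still between calls to the robot, and variables do not carry over. Pictures are saved under pics/ and viewed, at most 10 in all, crops included, and the job is handed in when it is done.

Besides the shell and the picture viewer there is one more tool, called in YAML: its name, and indented under it one key for each argument. send_rows: Moves the arm, as the interface text tells. Its arguments: {"type":"object","properties":{"rows":{"type":"array","items":{"type":"array","items":{"type":"array","items":{"type":"number"}}}},"grip":{"type":"number"}},"required":["rows"]}

```bash
ls; mkdir -p pics; cat > h.py <<'E'
import numpy as np, cv2
from cell import ctrl
from scipy.spatial.transform import Rotation as R
def snap(n,f):
    s=ctrl.read_state(); im=ctrl.get_image(n)
    if 'mount' in im:
        T=np.eye(4);T[:3,:3]=rot(s);T[:3,3]=s['eef_pos'];im['extrinsics']=T@np.array(im['mount'])
    cv2.imwrite('pics/'+f+'.png',cv2.cvtColor(im['pixels'],cv2.COLOR_RGB2BGR))
    np.save('pics/'+f+'.npy',im,allow_pickle=True); return im
def load(f): return np.load('pics/'+f+'.npy',allow_pickle=True).item()
def rot(s):
    r=np.array(s['tool_rot'],float)
    return r if r.shape==(3,3) else R.from_euler('xyz',r).as_matrix()
def ray(im,uv):
    K=np.array([[im['fx'],0,im['cx']],[0,im['fy'],im['cy']],[0,0,1.]])
    p=cv2.undistortPoints(np.array(uv,float).reshape(-1,1,2),K,np.array(im['D'],float)).reshape(-1,2)
    E=np.array(im['extrinsics']); d=np.c_[p[:,0],-p[:,1],-np.ones(len(p))]@E[:3,:3].T
    return E[:3,3],d/np.linalg.norm(d,axis=1)[:,None]
def plane(im,uv,z):
    o,d=ray(im,uv); return o+d*((z-o[2])/d[:,2])[:,None]
def tri(i1,u1,i2,u2):
    o1,d1=ray(i1,[u1]);o2,d2=ray(i2,[u2]);d1=d1[0];d2=d2[0]
    t=np.linalg.lstsq(np.c_[d1,-d2],o2-o1,rcond=None)[0]
    a=o1+t[0]*d1;b=o2+t[1]*d2
    return (a+b)/2,np.linalg.norm(a-b)
def proj(im,P):
    E=np.linalg.inv(np.array(im['extrinsics']));P=np.atleast_2d(P)@E[:3,:3].T+E[:3,3]
    K=np.array([[im['fx'],0,im['cx']],[0,im['fy'],im['cy']],[0,0,1.]])
    return cv2.projectPoints(P*[1,-1,-1],np.zeros(3),np.zeros(3),K,np.array(im['D'],float))[0].reshape(-1,2)
E
python3 - <<'E'
from h import *
print(ctrl.read_state())
a=snap('top','top0');b=snap('side','side0')
for i in (a,b):print(np.round(i['extrinsics'],3),i['fx'],i['D'])
E
```

```text
pics
{'clock': 0.0, 'qpos': array([ 1.07620359,  0.62932559,  0.038431  ,  1.5183839 , -0.02701076,
        0.99627596, -0.01998018]), 'qd': array([-1.40290958e-03, -9.52662863e-05,  3.69041607e-04,  2.18390359e-03,
       -2.25654917e-03, -2.71400963e-03,  1.59812231e-03]), 'tau': array([-7.12491401e-04, -5.63398826e+01,  1.22571845e+00, -1.93446815e+01,
        1.09481442e-02,  1.05473486e-02, -1.13634908e-05]), 'eef_pos': array([ 270.08497141, -590.69411434,  302.99697202]), 'tool_rot': array([-3.13971739e+00,  8.41582124e-06,  4.28815208e-01]), 'force': array([-0.04936053, -0.05473287,  0.08360272]), 'torque': array([-0.0251479 , -0.03851414, -0.02035545]), 'gripper_force': 0.0, 'width': 85.11864912251919}
[[ 2.900000e-02  9.980000e-01 -6.100000e-02  3.421050e+02]
 [-1.000000e+00  2.900000e-02 -1.000000e-02 -7.954100e+01]
 [-8.000000e-03  6.100000e-02  9.980000e-01  1.884295e+03]
 [ 0.000000e+00  0.000000e+00  0.000000e+00  1.000000e+00]] 493.88375514060044 [-0.0595575  0.         0.         0.         0.       ]
[[ 9.620000e-01  1.540000e-01 -2.250000e-01  1.556560e+02]
 [-2.730000e-01  5.690000e-01 -7.760000e-01 -1.101189e+03]
 [ 8.000000e-03  8.080000e-01  5.890000e-01  9.758340e+02]
 [ 0.000000e+00  0.000000e+00  0.000000e+00  1.000000e+00]] 404.40215854432563 [-0.03420012  0.          0.          0.          0.        ]
```

View pics/top0.png

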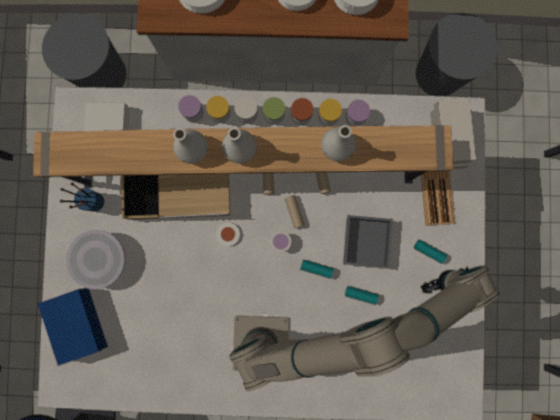

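View pics/side0.png

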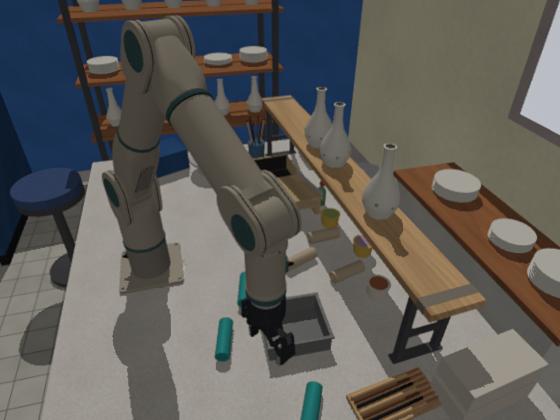

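```bash
python3 - <<'E'
from h import *
a=cv2.imread('pics/top0.png')[160:275,110:400];b=cv2.imread('pics/side0.png')[150:320,240:430]
a=cv2.resize(a,None,fx=2.7,fy=2.7,interpolation=2);b=cv2.resize(b,None,fx=1.7,fy=1.7,interpolation=2)
o=np.zeros((600,800,3),np.uint8);o[:a.shape[0],:a.shape[1]]=a;o[311:311+b.shape[0],:b.shape[1]]=b;
cv2.imwrite('pics/c1.png',o)
t=load('top0')
for n,uv,z in [('p1',(268,183),21),('p2',(323,181),21),('p3',(294,211),21),('crate',(368,241),60),('sl_end+',(230,196),92),('slopetraymid',(159,196),45),('traymid',(141,196),11),('edge',(300,175),275),('pot',(282,241),56),('red',(228,234),56),('base',(262,345),0)]:
    print(n,plane(t,[uv],z).round()[0])
E
```

```text
p1 [604. -11.  21.]
p2 [ 617. -219.   21.]
p3 [ 500. -112.   21.]
crate [ 393. -388.   60.]
sl_end+ [542. 124.  92.]
slopetraymid [540. 397.  45.]
traymid [542. 476.  11.]
edge [ 597. -124.  275.]
pot [384. -71.  56.]
red [404. 130.  56.]
base [-10.  -6.   0.]
```

View pics/c1.png

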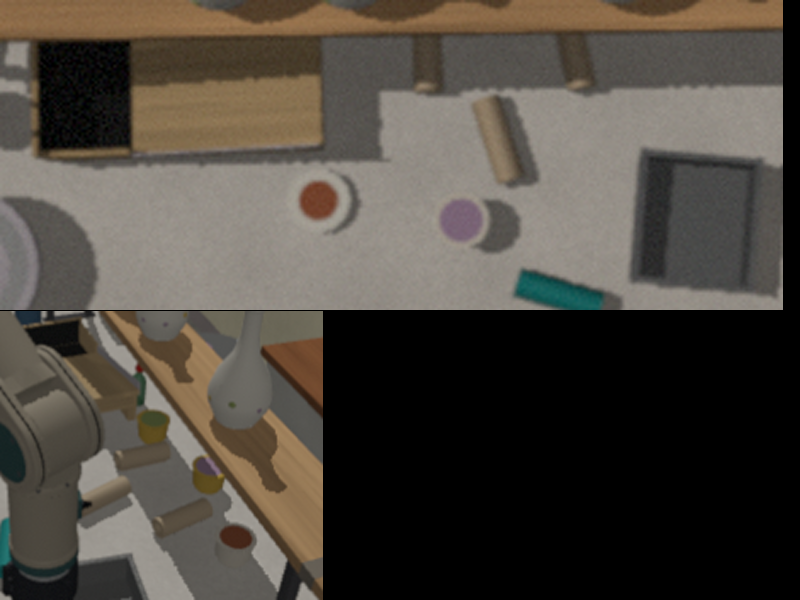

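```bash
python3 - <<'E'
from h import *
t=load('top0');s=load('side0')
S=lambda x,y:(240+x/1.7,150+(y-311)/1.7); T=lambda x,y:(110+x/2.7,160+y/2.7)
for n,uv,z in [('potY',S(153,416),56),('potP',S(208,466),56),('potR',S(237,537),56),('dropcap',S(140,369),110),('drop base',S(139,403),0),('p1 near',S(118,462),21),('p1 far',S(166,453),21),('p2 near',S(158,524),21),('p2 far',S(207,508),21)]:
    print(n,plane(s,[uv],z).round()[0])
for n,uv,z in [('near-up corner',T(322,148),110),('near-low(slope/tray)',T(132,150),63),('tray corner',T(36,156),70),('trayfar',T(36,38),85),('up edge far',T(322,40),92),('p3near',T(512,182),21),('p3far',T(487,98),21),('p1n',T(427,90),21),('p2n',T(581,87),21),('p2 far visible',T(570,36),21),('p1fv',T(426,36),21),('edgeL',T(10,36),275),('edgeR',T(770,33),275),('crTL',T(645,151),60),('crTR',T(757,160),60),('crBL',T(635,280),60),('crBR',T(748,290),60),('saucer',T(322,201),16),('pot',T(463,220),56)]:
    print(n,plane(t,[uv],z).round()[0])
print(np.round(snap('wrist','w0')['mount'],3), load('w0')['fx'])
E
```

```text
potY [683.  70.  56.]
potP [ 729. -126.   56.]
potR [ 695. -327.   56.]
dropcap [691. 188. 110.]
drop base [701. 202.   0.]
p1 near [568. -25.  21.]
p1 far [680. -23.  21.]
p2 near [ 582. -224.   21.]
p2 far [ 694. -209.   21.]
near-up corner [472. 122. 110.]
near-low(slope/tray) [465. 390.  63.]
tray corner [452. 521.  70.]
trayfar [614. 524.  85.]
up edge far [620. 130.  92.]
p3near [ 438. -135.   21.]
p3far [555. -97.  21.]
p1n [564. -13.  21.]
p2n [ 575. -229.   21.]
p2 far visible [ 646. -212.   21.]
p1fv [641.  -9.  21.]
edgeL [587. 493. 275.]
edgeR [ 616. -437.  275.]
crTL [ 484. -316.   60.]
crTR [ 476. -470.   60.]
crBL [ 307. -306.   60.]
crBR [ 298. -460.   60.]
saucer [404. 130.  16.]
pot [382. -69.  56.]
[[-1.0000e-03  9.4600e-01  3.2300e-01  8.3927e+01]
 [ 1.0000e+00  1.0000e-03  2.0000e-03 -5.4900e-01]
 [ 1.0000e-03  3.2300e-01 -9.4600e-01 -6.9929e+01]
 [ 0.0000e+00  0.0000e+00  0.0000e+00  1.0000e+00]] 363.58450565761586
```

```bash
cat >> h.py <<'E'
def Rt(yaw,lean,roll=0):
    # world: tool down, leaned back, yawed; roll about world x
    return R.from_rotvec([roll,0,0]).as_matrix()@R.from_euler('xyz',[np.pi,-lean,yaw]).as_matrix()
def go(*targets,cmd=None):
    """targets: (grasp xyz, yaw, lean, roll). prints rows from the current pose"""
    s=ctrl.read_state(); 
    p0,R0=(s['eef_pos'],rot(s)) if cmd is None else cmd
    for g,yaw,lean,roll in targets:
        M=Rt(yaw,lean,roll); p=np.array(g,float)-54*M[:,2]
        print(np.r_[R0.T@(p-p0)/10,R.from_matrix(R0.T@M).as_rotvec()].round(2).tolist(),'tcp',p.round(), 'dist',np.linalg.norm(p-p0).round())
E
python3 - <<'E'
from h import *
print(Rt(0,.61)[:,2],np.array(Rt(.43,0)-rot(ctrl.read_state())).round(2).tolist())
M=Rt(0,.61); go((np.array([451,-110,295])+54*M[:,2],0,.61,0))
E
```

```text
[ 5.72867460e-01 -1.22464680e-16 -8.19648018e-01] [[-0.0, 0.0, 0.0], [0.0, 0.0, -0.0], [0.0, 0.0, -0.0]]
[36.44, -36.21, 0.87, -0.13, 0.6, 0.41] tcp [ 451. -110.  295.] dist 514.0
```

send_rows:
  rows:
    - [[36.4,-36.2,0.9,-0.13,0.6,0.41],[36.4,-36.2,0.9,-0.13,0.6,0.41],[36.4,-36.2,0.9,-0.13,0.6,0.41],[36.4,-36.2,0.9,-0.13,0.6,0.41],[36.4,-36.2,0.9,-0.13,0.6,0.41],[36.4,-36.2,0.9,-0.13,0.6,0.41],[36.4,-36.2,0.9,-0.13,0.6,0.41],[36.4,-36.2,0.9,-0.13,0.6,0.41],[36.4,-36.2,0.9,-0.13,0.6,0.41],[36.4,-36.2,0.9,-0.13,0.6,0.41]]

```text
clock: 1.15
eef_pos: [436.0, -181.3, 338.4]
tool_rot: [-3.128, -0.578, 0.008]
force: [0.4, -0.7, -0.2]
width: 85.4
gripper_force: 0.0
```

send_rows:
  rows:
    - [[0,0,0,0,0,0],[0,0,0,0,0,0]]

```text
clock: 1.35
eef_pos: [436.0, -181.8, 337.6]
tool_rot: [-3.129, -0.577, 0.012]
force: [-0.7, -0.6, -0.3]
width: 85.2
gripper_force: 0.0
```

```bash
python3 - <<'E'
from h import *
i=snap('wrist','w1');s=ctrl.read_state();print(s['eef_pos'],s['tool_rot'],s['qpos'],proj(i,[[625,-15,21],[640,-215,21],[497,-116,21]]).round())
E
```

```text
[ 435.31732518 -183.47848338  337.27068959] [-3.12859745 -0.57640566  0.00746992] [ 0.73726166  0.22418057 -0.28247668  2.30582309 -1.0991759   0.23272605
 -0.04826263] [[154. 169.]
 [314. 159.]
 [228. 274.]]
```

View pics/w1.png

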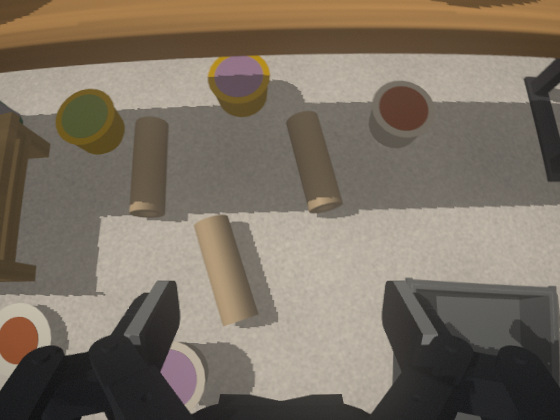

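```bash
python3 - <<'E'
from h import *
w=load('w1');t=load('top0')
T=lambda x,y:(110+x/2.7,160+y/2.7)
for n,f,e in [('P3',(213,220),(239,318)),('P1',(152,120),(147,206)),('P2',(302,114),(323,204))]:
    a,b=plane(w,[f,e],21);d=a-b
    print(n,a.round(),b.round(),'mid',((a+b)/2).round(),'len',np.linalg.norm(d).round(),'yaw',np.arctan2(d[1],d[0]).round(3))
print('P3 mid tri',tri(w,(226,269),t,T(498,140)))
print('P2 near tri',tri(w,(323,204),t,T(581,87)), 'P1 near',tri(w,(147,206),t,T(427,89)))
print('crate corner tri',tri(w,(409,282),t,T(645,151)))
for n,uv,z in [('potG',(85,118),56),('potP',(239,73),56),('potR',(402,107),56),('pot4',(172,378),56),('saucer',(18,337),16)]: print(n,plane(w,[uv],z)[0].round())
for n,uv,z in [('board near up corner top',(30,268),110),('up far',(25,118),92)]: print(n,plane(w,[uv],z)[0].round())
E
```

```text
P3 [561. -95.  21.] [ 449. -130.   21.] mid [ 505. -112.   21.] len 118.0 yaw 0.309
P1 [693.  -5.  21.] [577. -12.  21.] mid [635.  -8.  21.] len 116.0 yaw 0.06
P2 [ 702. -200.   21.] [ 582. -226.   21.] mid [ 642. -213.   21.] len 122.0 yaw 0.208
P3 mid tri (array([ 499.24943912, -114.11920029,   27.15784324]), np.float64(6.574935765545707))
P2 near tri (array([ 568.83317797, -222.68502053,   69.32471312]), np.float64(4.434005189817652)) P1 near (array([569.10361266, -14.70053246,  31.74086751]), np.float64(10.39873129942516))
crate corner tri (array([ 488.04133129, -319.06146808,   34.50228888]), np.float64(4.271212305474292))
potG [678.  66.  56.]
potP [ 739. -121.   56.]
potR [ 695. -319.   56.]
pot4 [389. -69.  56.]
saucer [414. 137.  16.]
board near up corner top [491.  64. 110.]
up far [661. 118.  92.]
```

```bash
python3 - <<'E'
from h import *
go(((503,-113,120),.31,.6,0),((503,-113,27),.31,.6,0))
E
```

```text
[-6.13, -5.87, 16.69, 0.15, 0.02, -0.25] tcp [ 474. -122.  165.] dist 187.0
[-11.2, -5.77, 24.49, 0.15, 0.02, -0.25] tcp [ 474. -122.   72.] dist 275.0
```

send_rows:
  rows:
    - [[-6.1,-5.9,16.7,0.15,0.02,-0.25],[-6.1,-5.9,16.7,0.15,0.02,-0.25],[-6.1,-5.9,16.7,0.15,0.02,-0.25],[-6.1,-5.9,16.7,0.15,0.02,-0.25],[-6.1,-5.9,16.7,0.15,0.02,-0.25],[-6.1,-5.9,16.7,0.15,0.02,-0.25],[-6.1,-5.9,16.7,0.15,0.02,-0.25],[-6.1,-5.9,16.7,0.15,0.02,-0.25]]

```text
clock: 2.2
eef_pos: [504.4, -175.1, 247.7]
tool_rot: [-3.093, -0.548, 0.308]
force: [0.5, -1.2, 0.7]
width: 85.3
gripper_force: 0.0
```

```bash
python3 - <<'E'
from h import *
s=ctrl.read_state();print(s['eef_pos'],s['tool_rot'],s['qpos'])
go(((503,-113,120),.31,.6,0),((503,-113,27),.31,.6,0))
E
```

```text
[ 504.42084458 -175.06361388  247.71248326] [-3.09268925 -0.54838084  0.30778868] [ 0.78746595  0.52521026 -0.41205255  2.17579864 -1.09926295  0.23331683
  0.263722  ]
[-5.45, -5.63, 6.7, -0.05, 0.05, -0.0] tcp [ 474. -122.  165.] dist 103.0
[-10.3, -5.24, 14.63, -0.05, 0.05, -0.0] tcp [ 474. -122.   72.] dist 186.0
```

```bash
cat > kin.py <<'E'
import numpy as np, itertools
from scipy.optimize import least_squares
from scipy.spatial.transform import Rotation as R
LO=np.array([-3.06,-.37,-1.25,.18,-1.1,.23,-2.94]);HI=np.array([3.06,2.12,1.32,2.47,4.24,1.98,2.94])
def T(p=(0,0,0),ax='z',an=0):
    M=np.eye(4);M[:3,:3]=R.from_euler(ax,an).as_matrix();M[:3,3]=p;return M
def fk(q,P,s):
    h,L1,a,a2,L2,aw,Lt,c7=P
    return T((0,0,h),'z',s[0]*q[0])@T(ax='y',an=q[1])@T((0,0,L1),'z',s[1]*q[2])@T((a,0,0),'y',q[3])@T((a2,0,L2),'z',s[2]*q[4])@T(ax='y',an=q[5])@T((aw,0,Lt),'z',s[3]*q[6]+c7)
E
python3 - <<'E'
from kin import *
D=[([1.07620359,.62932559,.038431,1.5183839,-.02701076,.99627596,-.01998018],[270.08,-590.69,303.0],[-3.1397,0,.42882]),
([.73726166,.22418057,-.28247668,2.30582309,-1.0991759,.23272605,-.04826263],[435.32,-183.48,337.27],[-3.1286,-.5764,.00747]),
([.78746595,.52521026,-.41205255,2.17579864,-1.09926295,.23331683,.263722],[504.42,-175.06,247.71],[-3.09269,-.54838,.30779])]
best=[]
for s in itertools.product([1,-1],repeat=4):
  for c in (0,1.57,3.14,-1.57):
    def f(P):
        r=[]
        for q,p,e in D:
            M=fk(q,P,s);r+=list((M[:3,3]-p)/100)+list((R.from_matrix(M[:3,:3]).as_matrix()-R.from_euler('xyz',e).as_matrix()).ravel())
        r+=list((np.array(P[:7])-[300,300,0,0,300,0,200])*1e-5)
        return r
    o=least_squares(f,[300,300,0,0,300,0,200,c]);best.append((o.cost,s,o.x.round(3)))
best.sort(key=lambda b:b[0])
for b in best[:3]:print(b)
E
```

```text
(np.float64(0.03685388791155524), (-1, -1, -1, -1), array([326.319, 501.438,  42.915,  -7.362, 359.619, -14.874, 213.837,
         1.571]))
(np.float64(0.03685388791157454), (-1, -1, -1, -1), array([326.319, 501.437,  42.915,  -7.362, 359.619, -14.874, 213.837,
         1.571]))
(np.float64(0.036853887911701855), (-1, -1, -1, -1), array([326.319, 501.437,  42.916,  -7.362, 359.619, -14.874, 213.836,
         1.571]))
```

```bash
python3 - <<'E'
from kin import *
D=[([1.07620359,.62932559,.038431,1.5183839,-.02701076,.99627596,-.01998018],[270.08,-590.69,303.0],[-3.1397,0,.42882]),
([.73726166,.22418057,-.28247668,2.30582309,-1.0991759,.23272605,-.04826263],[435.32,-183.48,337.27],[-3.1286,-.5764,.00747]),
([.78746595,.52521026,-.41205255,2.17579864,-1.09926295,.23331683,.263722],[504.42,-175.06,247.71],[-3.09269,-.54838,.30779])]
s=(-1,)*4
for q,p,e in D:
    M=fk(q,[326,501,43,-7,360,-15,214,np.pi/2],s);print((M[:3,3]-p).round(1),R.from_matrix(M[:3,:3].T@R.from_euler('xyz',e).as_matrix()).as_rotvec().round(3))
res=[]
for s in itertools.product([1,-1],repeat=4):
  for c in (0,np.pi/2,np.pi,-np.pi/2):
    e=[np.linalg.norm(R.from_matrix(fk(q,[0]*7+[c],s)[:3,:3].T@R.from_euler('xyz',e).as_matrix()).as_rotvec()) for q,p,e in D]
    res.append((sum(e),s,c,np.round(e,3)))
res.sort(key=lambda r:r[0])
for r in res[:3]:print(r)
E
```

```text
[24.1 11.3 -1.6] [ 0.  0. -0.]
[ 2.8 -0.6  0.5] [-0. -0. -0.]
[-3.7  1.  -3.1] [-0. -0. -0.]
(np.float64(2.7495203534848796e-05), (-1, -1, -1, -1), 1.5707963267948966, array([0., 0., 0.]))
(np.float64(0.6639259016079417), (-1, -1, -1, 1), 1.5707963267948966, array([0.04 , 0.097, 0.527]))
(np.float64(1.4234826398301546), (1, 1, 1, -1), -1.5707963267948966, array([0.898, 0.114, 0.412]))
```

```bash
cat >> kin.py <<'E'
import json,os
S=[-1,1,-1,1,-1,1,-1]; AX='zyzyzyz'
def frames(q):
    A=np.eye(3);out=[A]
    for i in range(7):
        A=A@R.from_euler(AX[i],S[i]*q[i]).as_matrix();out.append(A)
    return out  # rotation after i joints
def Rot(q): return frames(q)[-1]@R.from_euler('z',np.pi/2).as_matrix()
# offsets after joints: 0 base xyz,2: (shoulder->) xyz ,3: ,4,6 ; 
IDX=[0,1,2,3,4,5,6]
def design(q):
    F=frames(q);return np.hstack([F[i] for i in IDX])
PRIOR=np.zeros(21);PRIOR[2]=330;PRIOR[8]=450;PRIOR[14]=380;PRIOR[20]=210
def fit(D,lam=.02,W=None):
    A=np.vstack([design(q) for q,p in D]);b=np.hstack([p for q,p in D])
    return PRIOR+np.linalg.lstsq(np.vstack([A,lam*np.eye(21)]),np.r_[b-A@PRIOR,np.zeros(21)],rcond=None)[0]
D=[([1.07620359,.62932559,.038431,1.5183839,-.02701076,.99627596,-.01998018],[270.08,-590.69,303.0]),
([.73726166,.22418057,-.28247668,2.30582309,-1.0991759,.23272605,-.04826263],[435.32,-183.48,337.27]),
([.78746595,.52521026,-.41205255,2.17579864,-1.09926295,.23331683,.263722],[504.42,-175.06,247.71])]
if os.path.exists('log.json'): D+=[(a,b) for a,b in json.load(open('log.json'))]
def log():
    from cell import ctrl
    s=ctrl.read_state();L=json.load(open('log.json')) if os.path.exists('log.json') else []
    L.append((list(s['qpos']),list(s['eef_pos'])));json.dump(L,open('log.json','w'))
X=fit(D)
def pos(q): return design(q)@X
def ik(p,M,seeds=40,rng=np.random.default_rng(0),q0=None,branch=None):
    best=[]
    for k in range(seeds):
        lo=LO.copy()+.02;hi=HI.copy()-.02
        x0=rng.uniform(lo,hi) if not(k==0 and q0 is not None) else np.clip(q0,lo,hi)
        o=least_squares(lambda q:np.r_[(pos(q)-p)/100,(Rot(q)-M).ravel(),.01*(0 if q0 is None else 1)*(q-(q0 if q0 is not None else 0))],x0,bounds=(lo,hi),max_nfev=60)
        q=o.x;e=np.linalg.norm(pos(q)-p)+200*np.linalg.norm(Rot(q)-M)
        best.append((e,q.round(2)))
    best.sort(key=lambda b:b[0]);return best
E
python3 - <<'E'
from kin import *
from h import Rt
print(X.reshape(-1,3).round(0).tolist())
for q,p in D:print((pos(q)-p).round(1))
for n,g,y,l in [('P3',(503,-113,27),.31,.6),('P3 l.4',(503,-113,27),.31,.4),('P1',(600,-10,27),.06,.6),('P2',(600,-220,27),.2,.6),('top',(545,164,115),.03,.6),('crate',(391,-388,40),-.05,.6),('crate0',(391,-388,40),-.05,.3)]:
    M=Rt(y,l)
    print(n);[print('  ',round(e,1),q.tolist()) for e,q in ik(np.array(g)-54*M[:,2],M,25)[:3]]
E
```

```text
[[-3.0, -5.0, 326.0], [-1.0, 0.0, -4.0], [-17.0, 0.0, 490.0], [23.0, -18.0, 40.0], [-14.0, -18.0, 387.0], [18.0, 6.0, 7.0], [-3.0, 6.0, 228.0]]
[0. 0. 0.]
[0.1 0.  0. ]
[-0.1 -0.  -0. ]
P3
   0.0 [0.72, 0.92, -0.53, 2.41, 3.13, 0.56, 2.36]
   0.0 [0.25, 0.89, 0.09, 2.41, 3.72, 0.77, 1.62]
   0.0 [-0.22, 1.12, 0.73, 2.42, 3.98, 1.22, 1.13]
P3 l.4
   0.0 [0.65, 0.86, -0.56, 2.29, 2.53, 0.32, 2.83]
   0.0 [0.03, 0.86, 0.29, 2.32, 3.99, 0.56, 1.23]
   0.0 [0.87, 0.96, -0.86, 2.28, 2.08, 0.48, -2.92]
P1
   0.0 [-0.1, 0.89, 0.03, 2.26, 3.15, 0.6, 1.53]
   0.0 [-0.15, 0.89, 0.1, 2.26, 3.23, 0.61, 1.43]
   0.0 [0.39, 0.94, -0.62, 2.24, 2.53, 0.68, 2.4]
P2
   0.0 [1.07, 1.11, -0.95, 2.05, 2.16, 0.42, -2.79]
   0.0 [1.07, 1.1, -0.94, 2.05, 2.17, 0.42, -2.8]
   0.0 [1.04, 1.08, -0.89, 2.05, 2.22, 0.39, -2.88]
top
   0.0 [-0.63, 0.69, 0.14, 2.31, 2.64, 0.43, 1.56]
   0.0 [-0.4, 0.67, -0.17, 2.29, 2.33, 0.51, 1.95]
   0.0 [0.23, 0.86, -1.01, 2.29, 1.98, 0.97, 2.54]
crate
   0.0 [1.2, 0.87, -0.35, 2.28, 3.74, 0.4, 1.93]
   0.0 [1.61, 1.06, -0.97, 2.24, 2.28, 0.37, -2.75]
   0.0 [1.67, 1.13, -1.07, 2.24, 2.11, 0.45, -2.54]
crate0
   0.0 [1.58, 1.12, -1.16, 2.09, 1.51, 0.74, -2.08]
   0.0 [1.44, 0.97, -0.91, 2.08, 1.41, 0.49, -2.06]
   0.0 [1.39, 0.93, -0.83, 2.08, 1.37, 0.42, -2.04]
```

```bash
cat >> h.py <<'E'
_Rt=Rt
def Rt(yaw,lean,roll=0): return _Rt(yaw,lean,roll)@np.diag([-1.,-1,1])
E
python3 - <<'E'
from kin import *
from h import Rt
M=Rt(.31,.6);q=np.array(D[-1][0])
for g in [(503,-113,110),(503,-113,27)]:
  for q0 in ([.25,.8,0,2.35,3.5,.7,-1.5],[.6,.8,-.3,2.35,3.1,.5,-1]):
    e,qt=ik(np.array(g)-54*M[:,2],M,1,q0=np.array(q0))[0];print(g,round(e,1),qt)
M=Rt(.31,.6);qt=ik(np.array((520,-113,130))-54*M[:,2],M,1,q0=np.array([.6,.8,-.3,2.35,3.1,.5,-1]))[0][1];print(qt)
p0=pos(q);R0=Rot(q)
ts=np.linspace(0,1,31)[1:]
for t in ts:
    x=q+(qt-q)*t; A=Rot(x);tip=pos(x)+73*A[:,2]
    print(round(t,2),np.r_[pos(x),tip].round(0).tolist(),np.round(A[:,2],2))
E
```

```text
(503, -113, 110) 0.0 [ 0.39  0.67 -0.08  2.42  3.76  0.53 -1.55]
(503, -113, 110) 0.0 [ 0.7   0.7  -0.51  2.42  3.27  0.39 -1.01]
(503, -113, 27) 0.0 [ 0.32  0.88 -0.01  2.41  3.66  0.72 -1.43]
(503, -113, 27) 0.0 [ 0.63  0.9  -0.42  2.41  3.28  0.58 -0.95]
[ 0.71  0.66 -0.54  2.38  3.25  0.32 -1.02]
0.03 [493.0, -168.0, 239.0, 526.0, -152.0, 176.0] [ 0.44  0.21 -0.87]
0.07 [482.0, -162.0, 231.0, 511.0, -146.0, 167.0] [ 0.4   0.22 -0.89]
0.1 [470.0, -158.0, 223.0, 497.0, -142.0, 157.0] [ 0.37  0.22 -0.9 ]
0.13 [458.0, -156.0, 216.0, 482.0, -140.0, 149.0] [ 0.33  0.21 -0.92]
0.17 [447.0, -155.0, 208.0, 469.0, -140.0, 140.0] [ 0.29  0.2  -0.93]
0.2 [437.0, -156.0, 202.0, 456.0, -142.0, 133.0] [ 0.26  0.19 -0.95]
0.23 [427.0, -158.0, 195.0, 444.0, -145.0, 125.0] [ 0.23  0.17 -0.96]
0.27 [418.0, -161.0, 189.0, 433.0, -150.0, 119.0] [ 0.21  0.15 -0.97]
0.3 [410.0, -165.0, 184.0, 424.0, -157.0, 113.0] [ 0.19  0.12 -0.97]
0.33 [404.0, -171.0, 179.0, 416.0, -164.0, 107.0] [ 0.17  0.09 -0.98]
0.37 [399.0, -176.0, 175.0, 411.0, -172.0, 103.0] [ 0.16  0.06 -0.98]
0.4 [395.0, -183.0, 171.0, 407.
[... 578 characters left out ...]
2 -0.95]
0.7 [431.0, -213.0, 161.0, 455.0, -222.0, 92.0] [ 0.33 -0.12 -0.94]
0.73 [440.0, -210.0, 162.0, 466.0, -218.0, 94.0] [ 0.37 -0.11 -0.92]
0.77 [449.0, -205.0, 163.0, 478.0, -211.0, 96.0] [ 0.4  -0.09 -0.91]
0.8 [457.0, -198.0, 164.0, 489.0, -203.0, 98.0] [ 0.43 -0.07 -0.9 ]
0.83 [465.0, -189.0, 165.0, 499.0, -192.0, 101.0] [ 0.46 -0.04 -0.89]
0.87 [473.0, -178.0, 167.0, 508.0, -179.0, 103.0] [ 0.48 -0.01 -0.87]
0.9 [479.0, -166.0, 169.0, 516.0, -164.0, 106.0] [ 0.51  0.03 -0.86]
0.93 [484.0, -152.0, 171.0, 522.0, -147.0, 109.0] [ 0.52  0.08 -0.85]
0.97 [488.0, -137.0, 172.0, 527.0, -128.0, 111.0] [ 0.53  0.12 -0.84]
1.0 [490.0, -121.0, 174.0, 529.0, -108.0, 114.0] [ 0.54  0.17 -0.83]
```

```bash
cat >> kin.py <<'E'
def jrows(qa,qb,n,per):
    """rows for a joint-space line, in calls of per rows"""
    for k in range(n):
        if k%per==0: q0=qa+(qb-qa)*k/n;p0=pos(q0);R0=Rot(q0);print('call')
        x=qa+(qb-qa)*(k+1)/n
        print(np.r_[R0.T@(pos(x)-p0)/10,R.from_matrix(R0.T@Rot(x)).as_rotvec()].round(2).tolist(),end=', ')
    print()
E
python3 - <<'E'
from kin import *
jrows(np.array(D[2][0]),np.array([.71,.66,-.54,2.38,3.25,.32,-1.02]),24,8)
E
```

```text
call
[-1.45, -1.24, 0.38, 0.03, -0.05, -0.12], [-2.99, -2.27, 0.67, 0.06, -0.09, -0.25], [-4.58, -3.06, 0.87, 0.08, -0.13, -0.38], [-6.17, -3.6, 1.0, 0.1, -0.18, -0.5], [-7.72, -3.9, 1.07, 0.13, -0.22, -0.63], [-9.17, -3.96, 1.1, 0.14, -0.26, -0.76], [-10.5, -3.79, 1.1, 0.16, -0.29, -0.89], [-11.65, -3.43, 1.1, 0.17, -0.33, -1.02], call
[-0.9, -0.48, 0.35, 0.01, -0.04, -0.13], [-1.79, -0.7, 0.65, 0.01, -0.08, -0.26], [-2.61, -0.67, 0.9, 0.01, -0.11, -0.39], [-3.32, -0.39, 1.12, 0.0, -0.14, -0.52], [-3.86, 0.11, 1.31, -0.01, -0.18, -0.65], [-4.2, 0.79, 1.48, -0.02, -0.2, -0.78], [-4.31, 1.62, 1.63, -0.04, -0.23, -0.91], [-4.15, 2.54, 1.77, -0.07, -0.25, -1.04], call
[-0.58, 0.88, 0.22, -0.03, -0.03, -0.13], [-1.01, 2.0, 0.37, -0.07, -0.06, -0.25], [-1.26, 3.33, 0.46, -0.11, -0.09, -0.38], [-1.27, 4.83, 0.46, -0.15, -0.11, -0.51], [-1.03, 6.46, 0.38, -0.2, -0.14, -0.63], [-0.51, 8.15, 0.21, -0.25, -0.16, -0.76], [0.31, 9.85, -0.06, -0.31, -0.18, -0.88], [1.41, 11.51, -0.42, -0.37, -0.2, -1.0],
```

send_rows:
  rows:
    - [[-1.45,-1.24,0.38,0.03,-0.05,-0.12],[-3.0,-2.3,0.7,0.06,-0.09,-0.25],[-4.6,-3.1,0.9,0.08,-0.13,-0.38],[-6.2,-3.6,1.0,0.1,-0.18,-0.5],[-7.7,-3.9,1.1,0.13,-0.22,-0.63],[-9.2,-4.0,1.1,0.14,-0.26,-0.76],[-10.5,-3.8,1.1,0.16,-0.29,-0.89],[-11.65,-3.4,1.1,0.17,-0.33,-1.02]]

```text
clock: 3.0
eef_pos: [403.4, -170.8, 179.2]
tool_rot: [2.989, -0.122, 1.372]
force: [-1.1, 0.8, -0.9]
width: 85.2
gripper_force: 0.0
```

```bash
python3 - <<'E'
import kin;kin.log();from kin import *
q,p=json.load(open('log.json'))[-1];print(np.round(q,2),np.round(p),(pos(q)-p).round(1));q=np.array(q)
jrows(q,np.array([.71,.66,-.54,2.38,3.25,.32,-1.02]),18,9)
E
```

```text
[ 0.45  0.54 -0.02  2.29 -0.65  0.23  0.85] [ 403. -171.  179.] [-4.3  1.8 -1. ]
call
[-0.11, -1.58, 0.4, 0.05, -0.01, -0.11], [-0.5, -2.95, 0.71, 0.09, -0.03, -0.23], [-1.12, -4.05, 0.96, 0.12, -0.05, -0.34], [-1.92, -4.83, 1.17, 0.15, -0.08, -0.46], [-2.81, -5.24, 1.35, 0.17, -0.1, -0.58], [-3.71, -5.27, 1.52, 0.18, -0.13, -0.69], [-4.55, -4.93, 1.7, 0.18, -0.16, -0.81], [-5.23, -4.22, 1.89, 0.17, -0.19, -0.93], [-5.67, -3.21, 2.1, 0.15, -0.22, -1.05], call
[-1.16, 0.56, 0.21, -0.02, -0.05, -0.11], [-2.31, 1.51, 0.32, -0.05, -0.1, -0.22], [-3.36, 2.84, 0.31, -0.08, -0.15, -0.33], [-4.23, 4.51, 0.17, -0.13, -0.2, -0.44], [-4.83, 6.46, -0.13, -0.18, -0.24, -0.55], [-5.12, 8.63, -0.6, -0.24, -0.29, -0.65], [-5.03, 10.93, -1.23, -0.3, -0.33, -0.76], [-4.53, 13.27, -2.02, -0.37, -0.37, -0.87], [-3.63, 15.54, -2.95, -0.44, -0.41, -0.97],
```

```bash
python3 - <<'E'
from kin import *
q=np.array(json.load(open('log.json'))[-1][0])
v=np.array([.55,.55,0,2.2,1.3,.5,.1]);M=Rot(v);print(pos(v).round(),M[:,2].round(2),(pos(v)+73*M[:,2]).round())
e=np.array([.5,.65,-.1,2.40,3.5,.45,-1.4]);M=Rot(e);print(pos(e).round(),M[:,2].round(2),(pos(e)+73*M[:,2]).round())
jrows(q,v,10,10)
E
```

```text
[ 335. -382.  211.] [-0.06 -0.51 -0.86] [ 331. -419.  149.]
[ 462. -200.  157.] [ 0.53 -0.01 -0.85] [ 501. -201.   95.]
call
[-1.05, -1.06, -0.09, 0.04, -0.02, -0.1], [-2.44, -2.11, -0.25, 0.09, -0.05, -0.21], [-4.17, -3.06, -0.52, 0.14, -0.08, -0.31], [-6.21, -3.84, -0.9, 0.19, -0.13, -0.4], [-8.52, -4.37, -1.42, 0.23, -0.18, -0.5], [-11.03, -4.59, -2.08, 0.28, -0.24, -0.6], [-13.68, -4.45, -2.9, 0.32, -0.31, -0.69], [-16.37, -3.92, -3.86, 0.35, -0.39, -0.78], [-19.01, -2.98, -4.97, 0.38, -0.47, -0.88], [-21.5, -1.62, -6.21, 0.41, -0.56, -0.97],
```

send_rows:
  rows:
    - [[-1.05,-1.06,-0.1,0.04,-0.02,-0.1],[-2.4,-2.1,-0.25,0.09,-0.05,-0.21],[-4.2,-3.1,-0.5,0.14,-0.08,-0.31],[-6.2,-3.8,-0.9,0.19,-0.13,-0.4],[-8.5,-4.4,-1.4,0.23,-0.18,-0.5],[-11.0,-4.6,-2.1,0.28,-0.24,-0.6],[-13.7,-4.45,-2.9,0.32,-0.31,-0.69],[-16.4,-3.9,-3.9,0.35,-0.39,-0.78],[-19.0,-3.0,-5.0,0.38,-0.47,-0.88],[-21.5,-1.6,-6.2,0.41,-0.56,-0.97]]

```text
clock: 4.0
eef_pos: [330.5, -364.1, 204.6]
tool_rot: [-2.799, 0.283, 2.266]
force: [-0.6, 0.5, -0.5]
width: 85.8
gripper_force: 0.0
```

```bash
python3 - <<'E'
import kin;kin.log()
from kin import *
D.append(json.load(open('log.json'))[-1])
q,p=json.load(open('log.json'))[-1];print(np.round(q,2),np.round(p),(pos(q)-p).round(1));q=np.array(q)
import h
M=h.Rt(.31,.6)
for q0 in (np.array([.5,.65,-.1,2.40,3.5,.45,-1.4]),):
    e,qt=ik(np.array((510,-113,120))-54*M[:,2],M,1,q0=q0)[0];print(e,qt)
    for t in np.linspace(0,1,7):
        x=q+(qt-q)*t;A=Rot(x);print(pos(x).round(),A[:,2].round(2),(pos(x)+73*A[:,2]).round())
    jrows(q,qt,20,10)
E
```

```text
[0.22 0.61 0.47 2.23 0.65 0.24 0.62] [ 331. -364.  205.] [-15.    3.9  -1.2]
0.009896936538453874 [ 0.53  0.65 -0.26  2.4   3.65  0.43 -1.42]
[ 316. -360.  203.] [-0.09 -0.42 -0.9 ] [ 309. -391.  137.]
[ 319. -358.  192.] [-0.07 -0.46 -0.89] [ 313. -392.  127.]
[ 343. -353.  181.] [ 0.02 -0.49 -0.87] [ 345. -389.  118.]
[ 385. -332.  171.] [ 0.18 -0.46 -0.87] [ 399. -365.  107.]
[ 433. -285.  162.] [ 0.36 -0.33 -0.87] [ 459. -310.   98.]
[ 471. -212.  159.] [ 0.5  -0.11 -0.86] [ 507. -221.   96.]
[ 483. -121.  165.] [ 0.54  0.17 -0.82] [ 523. -109.  105.]
call
[0.25, 0.09, 0.32, 0.01, -0.01, -0.06], [0.35, 0.28, 0.61, 0.02, -0.02, -0.12], [0.31, 0.6, 0.86, 0.02, -0.04, -0.18], [0.16, 1.08, 1.08, 0.02, -0.06, -0.23], [-0.08, 1.75, 1.26, 0.01, -0.09, -0.29], [-0.37, 2.6, 1.39, -0.0, -0.11, -0.35], [-0.67, 3.66, 1.46, -0.02, -0.15, -0.4], [-0.95, 4.92, 1.45, -0.05, -0.18, -0.46], [-1.17, 6.38, 1.35, -0.08, -0.22, -0.51], [-1.29, 8.03, 1.15, -0.12, -0.25, -0.56], call
[-0.99, 1.54, 0.02, -0.04, -0.05, -0.05], [-1.95, 3.29, -0.09, -0.09, -0.09, -0.09], [-2.84, 5.24, -0.36, -0.14, -0.14, -0.14], [-3.62, 7.35, -0.8, -0.2, -0.18, -0.18], [-4.26, 9.61, -1.42, -0.26, -0.22, -0.22], [-4.71, 11.97, -2.23, -0.33, -0.26, -0.26], [-4.96, 14.39, -3.24, -0.4, -0.3, -0.3], [-4.98, 16.84, -4.45, -0.48, -0.33, -0.34], [-4.75, 19.26, -5.83, -0.56, -0.36, -0.38], [-4.25, 21.6, -7.38, -0.65, -0.39, -0.43],
```

```bash
cat > nx.py <<'E'
import sys,kin
from kin import *
import h
kin.log(); D.append(json.load(open('log.json'))[-1]); kin.X=X=fit(D)
q=np.array(D[-1][0]);print(q.round(2),np.round(D[-1][1]),[(pos(a)-b).round(1).tolist() for a,b in D[-2:]])
gx,gy,gz,yaw,lean,n,per=map(float,sys.argv[1:8]);q0=np.array(eval(sys.argv[8])) if len(sys.argv)>8 else q
M=h.Rt(yaw,lean);e,qt=ik(np.array((gx,gy,gz))-54*M[:,2],M,1,q0=q0)[0];print(round(e,2),qt)
for t in np.linspace(0,1,5):
    x=q+(qt-q)*t;print((pos(x)+73*Rot(x)[:,2]).round())
jrows(q,qt,int(n),int(per))
E
python3 nx.py 510 -113 120 .31 .6 20 10 "[.5,.65,-.1,2.40,3.5,.45,-1.4]"
```

```text
[0.22 0.61 0.47 2.23 0.65 0.24 0.62] [ 331. -364.  205.] [[-0.0, 0.0, 0.0], [-0.0, 0.0, 0.0]]
0.01 [ 0.59  0.67 -0.26  2.4   3.69  0.44 -1.4 ]
[ 324. -395.  139.]
[ 339. -398.  123.]
[ 409. -371.  107.]
[ 492. -274.   95.]
[ 522. -114.  107.]
call
[0.22, 0.05, 0.35, 0.01, -0.01, -0.06], [0.29, 0.2, 0.67, 0.02, -0.02, -0.12], [0.24, 0.5, 0.96, 0.03, -0.03, -0.18], [0.08, 0.95, 1.21, 0.03, -0.05, -0.24], [-0.15, 1.59, 1.42, 0.02, -0.08, -0.29], [-0.41, 2.42, 1.57, 0.01, -0.11, -0.35], [-0.68, 3.46, 1.66, -0.01, -0.14, -0.41], [-0.92, 4.7, 1.68, -0.03, -0.17, -0.46], [-1.09, 6.14, 1.6, -0.06, -0.21, -0.51], [-1.15, 7.75, 1.42, -0.1, -0.24, -0.56], call
[-0.92, 1.54, -0.02, -0.04, -0.05, -0.05], [-1.81, 3.28, -0.18, -0.08, -0.09, -0.09], [-2.61, 5.21, -0.5, -0.14, -0.14, -0.14], [-3.29, 7.3, -1.0, -0.19, -0.18, -0.18], [-3.82, 9.52, -1.7, -0.26, -0.23, -0.22], [-4.17, 11.83, -2.59, -0.33, -0.27, -0.26], [-4.3, 14.18, -3.69, -0.4, -0.31, -0.3], [-4.19, 16.54, -4.99, -0.48, -0.35, -0.34], [-3.84, 18.86, -6.47, -0.56, -0.38, -0.38], [-3.21, 21.07, -8.12, -0.64, -0.4, -0.42],
```

send_rows:
  rows:
    - [[0.2,0.1,0.35,0.01,-0.01,-0.06],[0.3,0.2,0.7,0.02,-0.02,-0.12],[0.2,0.5,1.0,0.03,-0.03,-0.18],[0.1,0.95,1.2,0.03,-0.05,-0.24],[-0.15,1.6,1.4,0.02,-0.08,-0.29],[-0.4,2.4,1.6,0.01,-0.11,-0.35],[-0.7,3.5,1.65,-0.01,-0.14,-0.41],[-0.9,4.7,1.7,-0.03,-0.17,-0.46],[-1.1,6.1,1.6,-0.06,-0.21,-0.51],[-1.15,7.75,1.4,-0.1,-0.24,-0.56]]

```text
clock: 5.0
eef_pos: [397.9, -336.7, 170.3]
tool_rot: [-2.717, 0.298, 2.902]
force: [0.2, 0.3, -0.9]
width: 85.2
gripper_force: 0.0
```

```bash
python3 nx.py 510 -113 120 .31 .6 10 10 "[.5,.65,-.1,2.40,3.5,.45,-1.4]"
```

```text
[ 0.41  0.64  0.07  2.31  2.1   0.35 -0.33] [ 398. -337.  170.] [[-0.1, 0.0, -0.0], [0.1, 0.0, -0.0]]
0.01 [ 0.57  0.68 -0.26  2.4   3.68  0.44 -1.4 ]
[ 410. -371.  107.]
[ 455. -333.   99.]
[ 495. -273.   95.]
[ 520. -194.   95.]
[ 521. -106.  103.]
call
[-0.98, 1.52, -0.01, -0.04, -0.05, -0.05], [-1.9, 3.27, -0.16, -0.08, -0.1, -0.09], [-2.72, 5.23, -0.47, -0.14, -0.14, -0.14], [-3.4, 7.39, -0.97, -0.19, -0.19, -0.18], [-3.9, 9.69, -1.66, -0.26, -0.24, -0.23], [-4.18, 12.1, -2.56, -0.33, -0.28, -0.27], [-4.22, 14.56, -3.66, -0.41, -0.31, -0.31], [-3.98, 17.03, -4.97, -0.49, -0.35, -0.35], [-3.46, 19.45, -6.46, -0.57, -0.37, -0.39], [-2.64, 21.76, -8.11, -0.66, -0.4, -0.43],
```

Branch switched nicely; continue to hover over the front prop.

send_rows:
  rows:
    - [[-1.0,1.5,0.0,-0.04,-0.05,-0.05],[-1.9,3.3,-0.2,-0.08,-0.1,-0.09],[-2.7,5.2,-0.5,-0.14,-0.14,-0.14],[-3.4,7.4,-1.0,-0.19,-0.19,-0.18],[-3.9,9.7,-1.7,-0.26,-0.24,-0.23],[-4.2,12.1,-2.6,-0.33,-0.28,-0.27],[-4.2,14.6,-3.7,-0.41,-0.31,-0.31],[-4.0,17.0,-5.0,-0.49,-0.35,-0.35],[-3.5,19.4,-6.5,-0.57,-0.37,-0.39],[-2.6,21.8,-8.1,-0.66,-0.4,-0.43]]

```text
clock: 6.0
eef_pos: [482.4, -118.5, 163.2]
tool_rot: [3.134, 0.604, -2.833]
force: [-0.4, -0.1, -0.2]
width: 85.4
gripper_force: 0.0
```

```bash
python3 nx.py 503 -113 27 .31 .6 6 6; python3 - <<'E'
from h import *
s=ctrl.read_state();print(s['tool_rot'])
go(((505,-113,110),.31,.6,0),((505,-113,27),.31,.6,0))
w=snap('wrist','w2');print(proj(w,[[561,-95,21],[449,-130,21],[505,-112,21]]).round())
E
```

```text
[ 0.89  0.78 -0.74  2.39  2.88  0.37 -0.56] [ 482. -118.  163.] [[0.0, 0.1, -0.1], [0.0, -0.1, -0.0]]
0.01 [ 0.85  1.02 -0.67  2.42  2.96  0.61 -0.51]
[ 522. -105.  103.]
[ 521. -107.   80.]
[ 519. -108.   58.]
[ 516. -108.   35.]
[ 512. -107.   12.]
call
[0.92, -0.13, 1.2, 0.0, 0.0, -0.0], [1.87, -0.2, 2.38, 0.0, 0.0, -0.0], [2.85, -0.21, 3.55, 0.0, 0.0, -0.0], [3.86, -0.15, 4.7, 0.0, 0.0, -0.0], [4.88, -0.03, 5.83, 0.0, 0.0, -0.0], [5.93, 0.15, 6.93, 0.0, 0.01, -0.0], 
[ 3.13359707  0.60441345 -2.83347868]
[1.09, -0.17, 0.3, 0.01, 0.0, -0.0] tcp [ 476. -122.  155.] dist 11.0
[5.81, -0.23, 7.13, 0.01, 0.0, -0.0] tcp [ 476. -122.   72.] dist 92.0
[[275. 196.]
 [275.  22.]
 [276. 128.]]
```

View pics/w2.png

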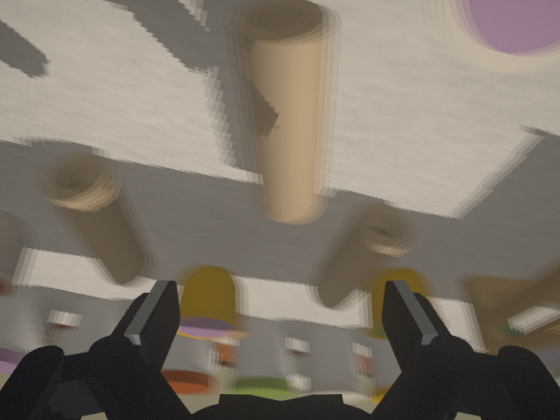

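send_rows:
  rows:
    - [[1.1,-0.2,0.3,0.01,0,0],[1.1,-0.2,0.3,0.01,0,0]]

```text
clock: 6.25
eef_pos: [474.2, -123.8, 152.7]
tool_rot: [-3.141, 0.6, -2.839]
force: [-0.2, -0.3, 0.4]
width: 85.2
gripper_force: 0.0
```

```bash
cat > meas.py <<'E'
import sys
from h import *
# buff prop under the gripper: mask by colour, biggest blob nearest predicted pixel
f=sys.argv[1];uv=eval(sys.argv[2]) 
w=snap('wrist',f);g=cv2.GaussianBlur(w['pixels'],(5,5),0);lab=cv2.cvtColor(g,cv2.COLOR_RGB2LAB).astype(float)
P=proj(w,[uv])[0];c=np.median(lab[int(P[1])-4:int(P[1])+5,int(P[0])-4:int(P[0])+5].reshape(-1,3),0)
m=((abs(lab[...,1:]-c[1:]).max(-1)<5)&(abs(lab[...,0]-c[0])<60)).astype(np.uint8);m=cv2.morphologyEx(m,cv2.MORPH_OPEN,np.ones((9,9)))
n,L,st,ce=cv2.connectedComponentsWithStats(m);k=L[int(P[1]),int(P[0])];print('pred',P.round(),'lab',c,'blob',k,st[k].tolist())
b=(L==k);rows=np.where(b.any(1))[0]
pts=[]
for r in np.linspace(rows[0]+10,rows[-1]-25,7).astype(int):
    cs=np.where(b[r])[0];pts.append(((cs[0]+cs[-1])/2,r));print(r,cs[0],cs[-1],plane(w,[pts[-1]],21)[0].round(1))
Q=plane(w,pts,21);print('yaw',np.polyfit(Q[:,0],Q[:,1],1)[0].round(3),'ends',plane(w,[pts[0],pts[-1]],21).round().tolist())
E
python3 meas.py w3 "(505,-112,30)"; python3 -c "
from h import *
print(ctrl.read_state()['eef_pos'],ctrl.read_state()['tool_rot'])"
```

```text
pred [283. 167.] lab [153. 132. 147.] blob 1 [262, 65, 67, 179, 8536]
75 294 327 [ 454.2 -115.5   21. ]
98 263 326 [ 467.9 -118.3   21. ]
122 284 325 [ 479.9 -108.9   21. ]
146 293 323 [ 494.6 -101.5   21. ]
170 262 321 [ 514.9 -103.9   21. ]
194 263 320 [535.4 -97.   21. ]
218 266 318 [559.6 -88.5  21. ]
yaw 0.262 ends [[454.0, -116.0, 21.0], [560.0, -88.0, 21.0]]
[ 474.89698522 -123.63525202  153.16884584] [-3.1404442   0.60059359 -2.83762382]
```

```bash
python3 - <<'E'
from h import *
go(((505,-107,90),.31,.6,0),((505,-107,27),.31,.6,0))
E
```

```text
[0.79, 0.67, 1.72, -0.0, 0.0, -0.0] tcp [ 476. -116.  135.] dist 20.0
[4.35, 0.68, 6.91, -0.0, 0.0, -0.0] tcp [ 476. -116.   72.] dist 82.0
```

send_rows:
  rows:
    - [[0.8,0.7,1.7,0,0,0],[2.6,0.7,4.3,0,0,0],[4.35,0.7,6.9,0,0,0],[4.35,0.7,6.9,0,0,0],[4.35,0.7,6.9,0,0,0]]

```text
clock: 6.8
eef_pos: [476.6, -115.4, 72.2]
tool_rot: [-3.141, 0.602, -2.836]
force: [0.1, 0.1, -0.2]
width: 85.7
gripper_force: 0.0
```

send_rows:
  rows:
    - [[0,0,0,0,0,0],[0,0,0,0,0,0],[0,0,0,0,0,0],[0,0,0,0,0,0],[0,0,0,0,0,0],[0,0,0,0,0,0]]
  grip: 255

```text
clock: 7.4
eef_pos: [477.1, -116.8, 73.5]
tool_rot: [-3.135, 0.604, -2.834]
force: [-3.4, -3.7, 10.0]
width: 40.0
gripper_force: 58.7
```

```bash
python3 nx.py 505 -107 170 .31 .6 4 4|head -3; python3 - <<'E'
from h import *
s=ctrl.read_state();print(s['eef_pos'],s['tool_rot'],s['width'],s['gripper_force'])
go(((505,-107,130),.31,.6,0),((505,-107,165),.31,.6,0),((530,60,180),.17,.6,-.17),((545,160,150),.03,.6,-.17),((545,160,115),.03,.6,-.17))
E
```

```text
[ 0.84  1.02 -0.67  2.42  2.95  0.63 -0.52] [ 477. -117.   74.] [[0.1, -0.1, 0.0], [-0.1, 0.1, -0.0]]
0.12 [ 0.95  0.66 -0.82  2.38  2.71  0.25 -0.45]
[ 517. -105.   13.]
[ 477.1252242  -116.82290967   73.52583802] [-3.13503797  0.60446165 -2.8344234 ] 40.013072750945526 58.67719352245331
[-5.66, 0.03, -8.37, -0.01, 0.0, -0.0] tcp [ 476. -116.  175.] dist 101.0
[-7.65, 0.01, -11.25, -0.01, 0.0, -0.0] tcp [ 476. -116.  210.] dist 136.0
[-14.85, 16.35, -8.24, 0.21, 0.04, 0.02] tcp [500.  62. 225.] dist 236.0
[-16.84, 25.87, -3.19, 0.29, 0.03, 0.13] tcp [515. 167. 194.] dist 310.0
[-14.85, 25.89, -0.31, 0.29, 0.03, 0.13] tcp [515. 167. 159.] dist 298.0
```

```bash
cat > chk.py <<'E'
import sys
from kin import *
import h
q=np.array(D[-1][0])
for g,y,l,r in eval(sys.argv[1]):
    M=h.Rt(y,l,r);e,q=ik(np.array(g)-54*M[:,2],M,4,q0=q)[0];print(g,round(e,2),q)
E
python3 chk.py "[((510,-107,120),.31,.6,0),((530,40,160),.17,.6,-.08),((550,160,150),.035,.6,-.17),((550,160,115),.035,.6,-.17)]"
python3 - <<'E'
from h import *
go(((510,-107,120),.31,.6,0),((530,20,150),.17,.6,-.08),((550,160,150),.035,.6,-.17),((550,160,118),.035,.6,-.17))
E
```

```text
(510, -107, 120) 0.01 [ 0.87  0.77 -0.73  2.4   2.87  0.38 -0.56]
(530, 40, 160) 0.03 [ 0.31  0.63 -0.69  2.44  2.31  0.62 -0.67]
(550, 160, 150) 0.02 [-0.11  0.7  -0.68  2.27  1.84  0.86 -0.62]
(550, 160, 115) 0.01 [-0.12  0.79 -0.67  2.29  1.93  0.92 -0.71]
[-5.49, -0.11, -7.27, -0.01, 0.0, -0.0] tcp [ 481. -116.  165.] dist 91.0
[-12.05, 12.16, -6.5, 0.14, 0.02, 0.07] tcp [500.  18. 195.] dist 183.0
[-17.23, 25.7, -2.92, 0.29, 0.03, 0.13] tcp [520. 166. 194.] dist 311.0
[-15.41, 25.72, -0.29, 0.29, 0.03, 0.13] tcp [520. 166. 162.] dist 300.0
```

send_rows:
  rows:
    - [[-2.7,0,-3.6,0,0,0],[-5.5,-0.1,-7.3,0,0,0],[-7.7,4.0,-7.0,0.05,0.01,0.02],[-9.9,8.1,-6.8,0.1,0.01,0.05],[-12.0,12.2,-6.5,0.14,0.02,0.07],[-13.3,15.5,-5.6,0.18,0.02,0.08],[-14.6,18.9,-4.7,0.21,0.03,0.1],[-15.9,22.3,-3.8,0.25,0.03,0.11],[-17.2,25.7,-2.9,0.29,0.03,0.13],[-17.2,25.7,-2.9,0.29,0.03,0.13]]

```text
clock: 8.4
eef_pos: [518.4, 177.6, 193.7]
tool_rot: [-2.949, 0.587, -2.988]
force: [-0.3, 0.2, -1.2]
width: 39.9
gripper_force: 63.1
```

```bash
python3 - <<'E'
from h import *
s=ctrl.read_state();print(s['eef_pos'],s['tool_rot'],s['qpos'].round(2),s['width'],s['force'])
go(((550,160,150),.035,.6,-.17),((550,160,118),.035,.6,-.17))
a=snap('top','top1');b=snap('side','side1')
A=cv2.imread('pics/top1.png')[140:250,100:260];B=cv2.imread('pics/side1.png')[120:250,200:390]
A=cv2.resize(A,None,fx=4,fy=4,interpolation=2)[:,:];B=cv2.resize(B,None,fx=4,fy=4,interpolation=2)
o=np.zeros((600,800,3),np.uint8);A=cv2.resize(A,(400,275));o[:275,:400]=A;B=cv2.resize(B,(475,325));o[275:,:475]=B
cv2.imwrite('pics/c2.png',o)
E
```

```text
[518.38730848 177.63696161 193.67060528] [-2.94861381  0.58732481 -2.98774065] [-0.19  0.68 -0.59  2.27  1.85  0.8  -0.66] 39.94262533327612 [-0.32916846  0.19305883 -1.16562022]
[0.02, -1.11, 0.15, 0.01, 0.0, 0.0] tcp [520. 166. 194.] dist 11.0
[1.8, -0.6, 2.76, 0.01, 0.0, 0.0] tcp [520. 166. 162.] dist 33.0
```

View pics/c2.png

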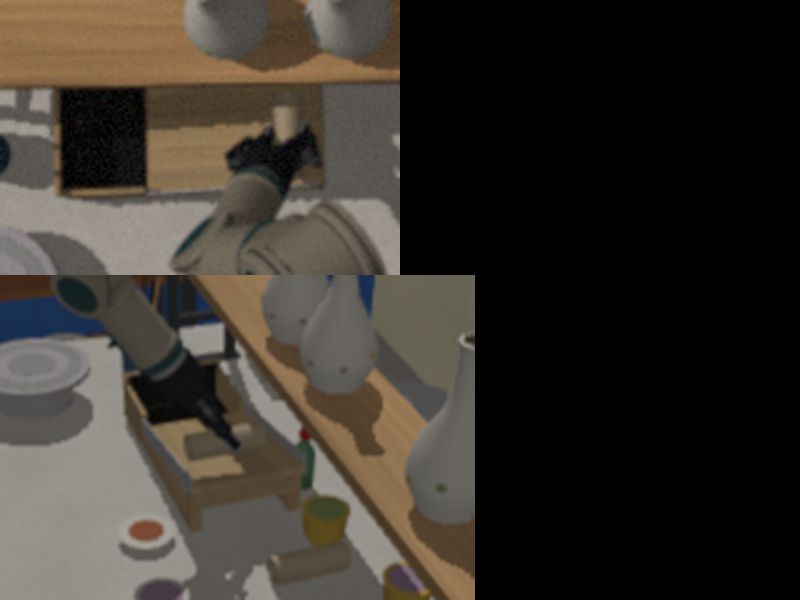

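```bash
python3 - <<'E'
from h import *
t=load('top1');s=load('side1')
c=tri(s,(200+190/2.5,120+(494-275)/2.5),t,(100+324/2.5,140+188/2.5));print('near up corner',c)
print(plane(s,[(200+303/2.5,120+(470-275)/2.5),(200+190/2.5,120+(494-275)/2.5)],100).round())
print('slope/tray near',plane(t,[(100+146/2.5,140+188/2.5)],63).round(), tri(s,(200+150/2.5,120+(425-275)/2.5),t,(100+146/2.5,140+188/2.5)))
E
```

```text
near up corner (array([476.27747054, 123.76766298,  77.14819107]), np.float64(7.415849455591983))
[[657. 108. 100.]
 [472.  92. 100.]]
slope/tray near [[466. 392.  63.]] (array([473.51080721, 396.30581038,  40.37455631]), np.float64(11.937004497518176))
```

send_rows:
  rows:
    - [[1.8,-0.6,2.8,0.01,0,0],[1.8,-0.6,2.8,0.01,0,0],[1.8,-0.6,2.8,0.01,0,0]]

```text
clock: 8.8
eef_pos: [519.4, 153.6, 160.4]
tool_rot: [-2.928, 0.582, -2.998]
force: [0.1, -0.1, -2.0]
width: 40.2
gripper_force: 71.3
```

```bash
python3 - <<'E'
from h import *
s=ctrl.read_state();print(s['eef_pos'],s['tool_rot'],s['force'])
go(((550,160,114),.035,.6,-.17),((550,160,110),.035,.6,-.17),((548,160,160),.035,.6,-.17))
E
```

```text
[519.39447074 153.64702246 160.40159396] [-2.92797824  0.58168361 -2.99773249] [ 0.05391694 -0.13762477 -2.01455439]
[-0.04, 1.3, 0.02, -0.01, -0.0, -0.0] tcp [520. 166. 158.] dist 13.0
[0.18, 1.37, 0.35, -0.01, -0.0, -0.0] tcp [520. 166. 154.] dist 14.0
[-2.4, 0.49, -3.84, -0.01, -0.0, -0.0] tcp [518. 166. 204.] dist 46.0
```

send_rows:
  rows:
    - [[0.1,0.7,0.2,0,0,0],[0.1,0.7,0.2,0,0,0],[0.1,0.7,0.4,0,0,0],[0.1,0.7,0.4,0,0,0]]

```text
clock: 9.2
eef_pos: [521.1, 162.4, 156.6]
tool_rot: [-2.929, 0.586, -2.995]
force: [-3.6, 0.2, 3.5]
width: 40.0
gripper_force: 72.5
```

send_rows:
  rows:
    - [[0,0,0,0,0,0],[0,0,0,0,0,0],[0,0,0,0,0,0],[0,0,-2.0,0,0,0],[0,0,-5.0,0,0,0],[0,0,-8.0,0,0,0],[0,0,-8.0,0,0,0],[0,0,-8.0,0,0,0],[0,0,-8.0,0,0,0],[0,0,-8.0,0,0,0]]
  grip: 0

```text
clock: 10.2
eef_pos: [476.5, 171.7, 220.1]
tool_rot: [-2.928, 0.584, -2.997]
force: [-0.1, 0.4, 0.1]
width: 85.8
gripper_force: 0.0
```

```bash
cat > look.py <<'E'
import sys
from h import *
s=ctrl.read_state();print(s['clock'],s['eef_pos'].round(1),s['tool_rot'].round(3),s['qpos'].round(2),s['force'].round(1),s['width'].round(1))
f=sys.argv[1];a=snap('top','t'+f);b=snap('side','s'+f)
A=cv2.resize(a['pixels'][130:290,100:410],(775,400));B=cv2.resize(b['pixels'][120:340,190:420],(209,200))
o=np.zeros((600,800,3),np.uint8);o[:400,:775]=A;o[400:,:209]=B
w=snap('wrist','w'+f);o[400:,220:487]=cv2.resize(w['pixels'],(267,200))
cv2.imwrite('pics/l'+f+'.png',o[...,::-1])
E
python3 look.py 4
```

```text
Traceback (most recent call last):
  File "look.py", line 3, in <module>
    s=ctrl.read_state();print(s['clock'],s['eef_pos'].round(1),s['tool_rot'].round(3),s['qpos'].round(2),s['force'].round(1),s['width'].round(1))
                                                                                                                             ^^^^^^^^^^^^^^^^
AttributeError: 'float' object has no attribute 'round'
```

```bash
sed -i "s/s\['width'\].round(1)/s['width']/" look.py; python3 look.py 4
```

```text
10.2 [476.5 171.7 220.1] [-2.928  0.584 -2.997] [-0.23  0.6  -0.61  2.34  1.76  0.81 -0.67] [-0.1  0.4  0.1] 85.76547783532769
```

View pics/l4.png

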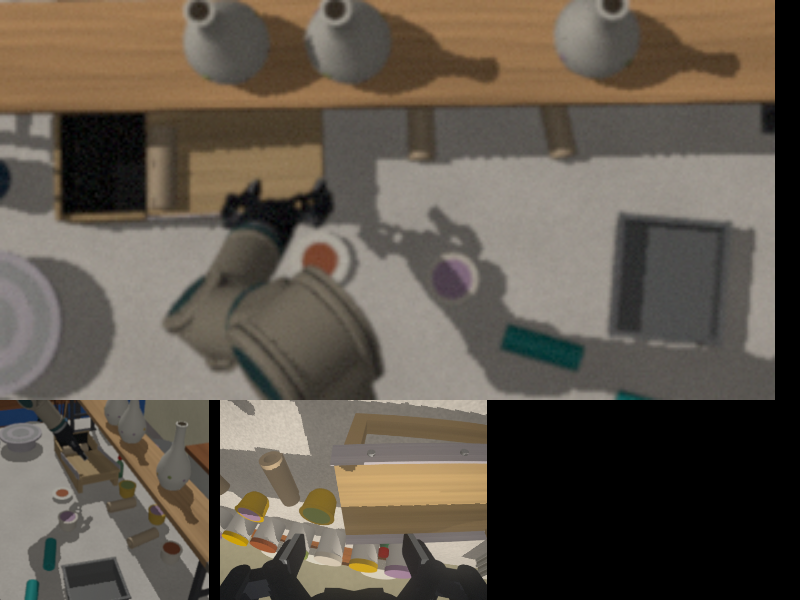

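```bash
python3 - <<'E'
import kin;kin.log()
E
python3 chk.py "[((540,60,140),.06,.6,-.08),((575,-10,110),.06,.6,0),((605,-10,27),.06,.6,0),((590,-10,130),.06,.6,0)]"
python3 - <<'E'
from h import *
go(((540,80,150),.06,.6,-.08),((575,-10,110),.06,.6,0))
E
```

```text
(540, 60, 140) 0.02 [ 0.2   0.7  -0.69  2.42  2.21  0.76 -0.75]
(575, -10, 110) 0.01 [ 0.46  0.8  -0.71  2.36  2.44  0.66 -0.71]
(605, -10, 27) 0.01 [ 0.44  1.01 -0.68  2.28  2.55  0.78 -0.72]
(590, -10, 130) 0.01 [ 0.44  0.74 -0.68  2.31  2.4   0.57 -0.68]
[-0.24, -8.52, 5.16, -0.1, -0.01, 0.03] tcp [510.  82. 195.] dist 100.0
[0.21, -17.11, 11.62, -0.17, -0.01, 0.07] tcp [545. -12. 155.] dist 207.0
```

send_rows:
  rows:
    - [[-0.1,-4.3,2.6,-0.05,0,0.01],[-0.2,-8.5,5.2,-0.1,-0.01,0.03],[0,-12.8,8.4,-0.14,-0.01,0.05],[0.2,-17.1,11.6,-0.17,-0.01,0.07],[0.2,-17.1,11.6,-0.17,-0.01,0.07],[0.2,-17.1,11.6,-0.17,-0.01,0.07],[0.2,-17.1,11.6,-0.17,-0.01,0.07]]

```text
clock: 11.05
eef_pos: [544.3, -9.9, 155.5]
tool_rot: [3.137, 0.602, -3.077]
force: [0.2, 0.3, 0.4]
width: 85.8
gripper_force: 0.0
```

```bash
python3 meas.py w5 "(600,-9,35)"; python3 - <<'E'
from h import *
s=ctrl.read_state();print(s['eef_pos'],s['tool_rot'],s['qpos'].round(2))
go(((605,-10,60),.06,.6,0),((605,-10,27),.06,.6,0))
t=snap('top','t5');s=snap('side','s5')
# where is buff in tray? brightness in tray area
im=t['pixels'].astype(int);print(im[175:215:6,122:165:4].sum(-1)//3)
E
```

```text
pred [274. 197.] lab [109. 131. 141.] blob 1 [232, 113, 79, 163, 9549]
123 241 302 [557.4 -12.3  21. ]
144 232 310 [571.8 -11.9  21. ]
165 235 278 [588.6 -19.5  21. ]
186 238 306 [606.6  -9.7  21. ]
207 241 304 [628.   -8.4  21. ]
228 244 302 [652.8  -6.8  21. ]
250 247 300 [683.8  -4.9  21. ]
yaw 0.077 ends [[557.0, -12.0, 21.0], [684.0, -5.0, 21.0]]
[544.40108404  -8.94084928 155.92133383] [ 3.13681357  0.60242857 -3.07536254] [ 0.4   0.77 -0.62  2.36  2.53  0.62 -0.81]
[0.45, -0.52, 5.92, 0.01, 0.0, 0.01] tcp [575. -12. 105.] dist 60.0
[2.32, -0.53, 8.64, 0.01, 0.0, 0.01] tcp [575. -12.  72.] dist 90.0
[[ 52  35  35  26  29  26  34  22  21  48  65]
 [ 59  16   3   2  11   3   8   7   7  47  57]
 [ 64   4  66  72  54   8  10  17   8  32  59]
 [101   6  63 102  58  14  19   0  16  61 110]
 [ 67   8  60  76  59   8  19   5  16  55 111]
 [ 99   6  60  97  54  15  13   7  15  52 112]
 [ 92   7  57  68  57   9  12  24  18  44 104]]
```

send_rows:
  rows:
    - [[0.2,-0.2,3.0,0,0,0],[0.45,-0.2,5.9,0,0,0.01],[1.5,-0.2,7.4,0.01,0,0.01],[2.3,-0.2,8.6,0.01,0,0.01],[2.3,-0.2,8.6,0.01,0,0.01],[2.3,-0.2,8.6,0.01,0,0.01]]

```text
clock: 11.8
eef_pos: [574.4, -9.5, 72.1]
tool_rot: [3.141, 0.603, -3.088]
force: [1.0, 0.1, -0.6]
width: 85.4
gripper_force: 0.0
```

send_rows:
  rows:
    - [[0,0,0,0,0,0],[0,0,0,0,0,0],[0,0,0,0,0,0],[0,0,0,0,0,0],[0,0,0,0,0,0],[0,0,0,0,0,0]]
  grip: 255

```text
clock: 12.4
eef_pos: [574.6, -11.4, 72.8]
tool_rot: [-3.141, 0.604, -3.09]
force: [-3.4, -0.8, 6.6]
width: 40.3
gripper_force: 60.2
```

```bash
python3 - <<'E'
from h import *
s=ctrl.read_state();print(s['eef_pos'],s['tool_rot'],s['qpos'].round(2),s['width'],s['force'])
g=s['eef_pos']+54*rot(s)[:,2];print('grasp',g.round(1))
go(((605,-10,60),.06,.6,0),((580,-10,140),.06,.6,0),((535,75,155),.05,.6,-.09),((530,160,150),.035,.6,-.17),((530,160,120),.035,.6,-.17))
E
python3 chk.py "[((580,-10,140),.06,.6,0),((535,75,155),.05,.6,-.09),((530,160,150),.035,.6,-.17),((530,160,115),.035,.6,-.17)]"
```

```text
[574.62469901 -11.36236498  72.75878762] [-3.14105814  0.60411297 -3.09000013] [ 0.38  0.98 -0.6   2.29  2.61  0.76 -0.82] 40.262858384399586 [-3.44490579 -0.82027999  6.59633633]
grasp [605.3  -9.8  28.3]
[-1.8, -0.05, -2.62, -0.01, 0.0, -0.01] tcp [575. -12. 105.] dist 32.0
[-4.29, 0.08, -10.63, -0.01, 0.0, -0.01] tcp [550. -12. 185.] dist 115.0
[-1.82, 9.23, -14.15, 0.07, 0.01, -0.05] tcp [505.  77. 200.] dist 170.0
[-1.48, 18.14, -13.74, 0.15, 0.01, -0.08] tcp [500. 166. 194.] dist 228.0
[0.23, 18.14, -11.27, 0.15, 0.01, -0.08] tcp [500. 166. 164.] dist 214.0
(580, -10, 140) 0.03 [ 0.47  0.72 -0.73  2.33  2.35  0.58 -0.64]
(535, 75, 155) 0.01 [ 0.17  0.67 -0.74  2.41  2.1   0.77 -0.7 ]
(530, 160, 150) 0.01 [-0.1   0.71 -0.73  2.32  1.84  0.92 -0.66]
(530, 160, 115) 0.01 [-0.12  0.8  -0.72  2.33  1.93  0.98 -0.75]
```

send_rows:
  rows:
    - [[-1.8,0,-2.6,0,0,0],[-3.0,0,-6.6,0,0,-0.01],[-4.3,0.1,-10.6,-0.01,0,-0.01],[-3.4,3.1,-11.8,0.02,0,-0.02],[-2.6,6.2,-13.0,0.04,0,-0.04],[-1.8,9.2,-14.1,0.07,0.01,-0.05],[-1.7,12.2,-14.0,0.1,0.01,-0.06],[-1.6,15.2,-13.9,0.13,0.01,-0.07],[-1.5,18.1,-13.7,0.15,0.01,-0.08],[-1.5,18.1,-13.7,0.15,0.01,-0.08]]

```text
clock: 13.4
eef_pos: [499.2, 173.2, 193.2]
tool_rot: [-2.945, 0.584, -2.99]
force: [-0.6, 0.1, -1.2]
width: 40.3
gripper_force: 61.8
```

send_rows:
  rows:
    - [[0,0,0,0,0,0]]

```text
clock: 13.5
eef_pos: [499.4, 167.2, 193.0]
tool_rot: [-2.94, 0.584, -2.994]
force: [-0.5, 0.1, -1.8]
width: 40.0
gripper_force: 61.8
```

```bash
python3 - <<'E'
from h import *
s=ctrl.read_state();print(s['eef_pos'],s['tool_rot'],s['qpos'].round(2),s['width'],s['force'])
g=s['eef_pos']+54*rot(s)[:,2];print('grasp',g.round(1))
go(((530,155,120),.035,.6,-.17),((530,155,114),.035,.6,-.17),((530,155,111),.035,.6,-.17))
E
```

```text
[499.43957701 167.23071137 192.96475295] [-2.93955956  0.5836514  -2.99417186] [-0.23  0.66 -0.53  2.32  1.88  0.78 -0.73] 40.01561591963528 [-0.45445963  0.07539833 -1.76576867]
grasp [529.9 160.8 148.8]
[1.65, -0.08, 2.43, 0.0, -0.0, -0.0] tcp [500. 161. 164.] dist 29.0
[1.98, 0.02, 2.92, 0.0, -0.0, -0.0] tcp [500. 161. 158.] dist 35.0
[2.15, 0.07, 3.17, 0.0, -0.0, -0.0] tcp [500. 161. 155.] dist 38.0
```

send_rows:
  rows:
    - [[0.8,0,1.2,0,0,0],[1.6,0,2.4,0,0,0],[1.8,0,2.7,0,0,0],[2.0,0,2.95,0,0,0],[2.1,0,3.1,0,0,0],[2.1,0,3.1,0,0,0]]

```text
clock: 14.1
eef_pos: [499.3, 158.6, 160.4]
tool_rot: [-2.935, 0.591, -2.993]
force: [-21.9, -0.2, 38.3]
width: 40.1
gripper_force: 66.6
```

send_rows:
  rows:
    - [[-0.3,0,-0.5,0,0,0],[-0.3,0,-0.5,0,0,0]]

```text
clock: 14.3
eef_pos: [500.1, 160.0, 163.1]
tool_rot: [-2.939, 0.586, -2.997]
force: [-0.4, -0.1, -2.1]
width: 40.2
gripper_force: 61.7
```

send_rows:
  rows:
    - [[0.1,0,0.15,0,0,0],[0.1,0,0.15,0,0,0]]

```text
clock: 14.5
eef_pos: [500.2, 159.9, 160.5]
tool_rot: [-2.937, 0.586, -2.996]
force: [-3.9, 0.3, 8.5]
width: 40.2
gripper_force: 62.9
```

send_rows:
  rows:
    - [[0,0,0,0,0,0],[0,0,0,0,0,0],[0,0,0,0,0,0],[0,0,-2.0,0,0,0],[0,0,-5.0,0,0,0],[0,0,-8.0,0,0,0],[0,0,-8.0,0,0,0],[0,0,-8.0,0,0,0],[0,0,-8.0,0,0,0],[0,0,-8.0,0,0,0]]
  grip: 0

```text
clock: 15.5
eef_pos: [455.0, 169.8, 224.5]
tool_rot: [-2.938, 0.583, -2.997]
force: [-0.2, -0.2, 0.1]
width: 85.6
gripper_force: 0.0
```

send_rows:
  rows:
    - [[0,0,0,0,0,0],[0,0,0,0,0,0],[0,0,0,0,0,0],[0,0,0,0,0,0]]

```text
clock: 15.9
eef_pos: [454.8, 170.2, 225.3]
tool_rot: [-2.939, 0.584, -2.996]
force: [0.2, 1.1, 1.0]
width: 85.6
gripper_force: 0.0
```

```bash
python3 look.py 6
```

```text
15.9 [454.8 170.2 225.3] [-2.939  0.584 -2.996] [-0.28  0.56 -0.56  2.39  1.77  0.78 -0.72] [0.2 1.1 1. ] 85.57113430903149
```

View pics/l6.png

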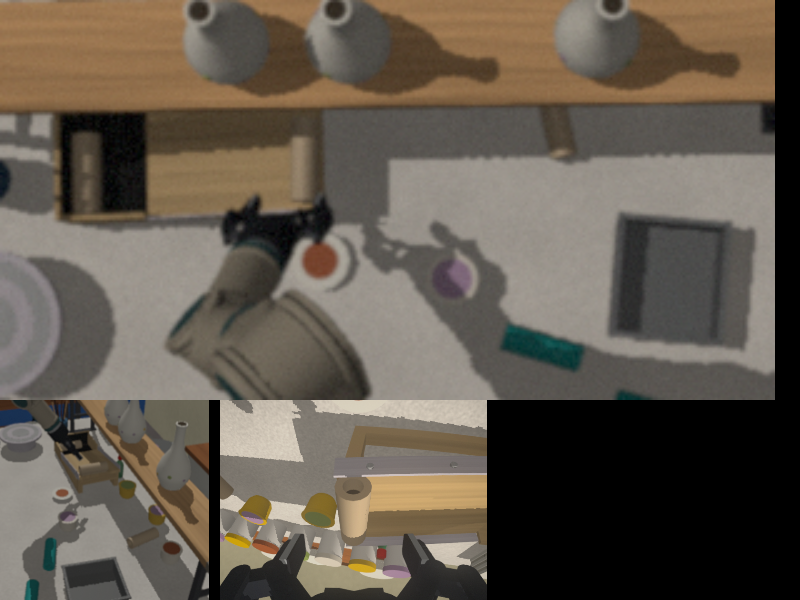

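```bash
python3 meas.py w7 "(535,152,120)" | sed 's/21\. /z21/' ; python3 - <<'E'
from h import *
t=load('t6');w=load('w6')
print(plane(t,[(100+305/2.5,130+140/2.5),(100+304/2.5,130+200/2.5)],107).round())
# wrist crop scale 267/560, offset 220,400
u=lambda x,y:((x-220)*560/267,(y-400)*420/200)
print(plane(w,[u(353,490),u(353,540)],107).round(), tri(w,u(354,480),t,(100+303/2.5,130+201/2.5)))
g=ctrl.read_state();print(g['eef_pos']+54*rot(g)[:,2])
E
```

```text
pred [275. 240.] lab [176. 132. 150.] blob 1 [256, 202, 59, 87, 4135]
212 256 314 [639.2 146.7  z21]
220 256 313 [653.  146.8  z21]
229 257 312 [669.5 147.5  z21]
237 257 312 [685.2 148.1  z21]
246 258 311 [704.1 148.9  z21]
254 258 310 [722.4 149.   z21]
263 259 309 [744.3 149.9  z21]
yaw 0.031 ends [[639.0, 147.0, 21.0], [744.0, 150.0, 21.0]]
[[576. 153. 107.]
 [489. 151. 107.]]
[[502. 152. 107.]
 [643. 155. 107.]] (array([487.09801541, 152.19174551, 105.02177352]), np.float64(0.6994041973216852))
[485.21331564 163.79587883 181.4149442 ]
```

```bash
python3 - <<'E'
import kin;kin.log()
from h import *
go(((515,153,135),.035,.6,-.17),((530,153,113),.035,.6,-.17))
E
python3 chk.py "[((530,153,113),.035,.6,-.17),((525,130,155),.035,.6,-.15),((510,0,150),.0,.6,0),((480,-150,140),-.03,.6,0),((400,-388,130),-.055,.6,0),((385,-388,110),-.055,.6,0),((385,-388,38),-.055,.6,0)]"
```

```text
[0.24, -0.38, 5.6, -0.0, -0.0, -0.0] tcp [485. 159. 179.] dist 56.0
[0.21, -0.06, 8.25, -0.0, -0.0, -0.0] tcp [500. 159. 157.] dist 82.0
(530, 153, 113) 0.01 [-0.21  0.75 -0.54  2.35  1.99  0.86 -0.83]
(525, 130, 155) 0.01 [-0.15  0.63 -0.54  2.37  1.96  0.76 -0.76]
(510, 0, 150) 19.93 [ 0.68  0.87 -1.23  2.45  1.97  0.96 -0.4 ]
(480, -150, 140) 18.62 [ 1.13  0.91 -1.23  2.45  2.08  0.76 -0.09]
(400, -388, 130) 0.11 [ 1.63  0.89 -1.    2.23  1.94  0.25  0.61]
(385, -388, 110) 0.01 [ 1.67  0.96 -1.03  2.25  2.02  0.31  0.59]
(385, -388, 38) 0.02 [ 1.68  1.17 -1.06  2.26  2.21  0.48  0.54]
```

send_rows:
  rows:
    - [[0.2,-0.2,2.8,0,0,0],[0.2,-0.3,5.6,0,0,0],[0.2,0,8.0,0,0,0],[0.2,0,8.0,0,0,0],[0.2,0,8.0,0,0,0]]

```text
clock: 16.6
eef_pos: [497.6, 160.4, 158.9]
tool_rot: [-2.939, 0.583, -2.996]
force: [0.6, -0.4, -0.0]
width: 85.5
gripper_force: 0.0
```

send_rows:
  rows:
    - [[0,0,0,0,0,0],[0,0,0,0,0,0],[0,0,0,0,0,0],[0,0,0,0,0,0],[0,0,0,0,0,0],[0,0,0,0,0,0]]
  grip: 255

```text
clock: 17.2
eef_pos: [498.0, 160.6, 160.2]
tool_rot: [-2.939, 0.586, -2.995]
force: [-4.6, 0.2, 6.9]
width: 40.2
gripper_force: 59.9
```

```bash
python3 - <<'E'
from h import *
s=ctrl.read_state();g=s['eef_pos']+54*rot(s)[:,2];print('grasp',g.round(1))
go(((530,153,150),.035,.6,-.17),((550,0,150),.0,.6,0),((530,-150,140),-.03,.6,0))
E
python3 chk.py "[((530,153,113),.035,.6,-.17),((530,153,155),.035,.6,-.17),((550,0,150),.0,.6,0),((530,-150,140),-.03,.6,0),((450,-300,130),-.055,.6,0),((385,-388,110),-.055,.6,0)]"
```

```text
grasp [528.5 154.1 116.1]
[-1.99, -0.69, -2.66, -0.0, 0.0, -0.0] tcp [500. 159. 194.] dist 34.0
[-1.72, -16.47, 0.34, -0.12, -0.0, 0.12] tcp [520.   0. 195.] dist 166.0
[2.29, -30.93, 1.82, -0.1, 0.0, 0.15] tcp [ 500. -149.  185.] dist 311.0
(530, 153, 113) 0.01 [-0.21  0.75 -0.54  2.35  1.99  0.86 -0.83]
(530, 153, 155) 0.01 [-0.21  0.64 -0.54  2.33  1.87  0.78 -0.71]
(550, 0, 150) 0.03 [ 0.39  0.67 -0.68  2.4   2.36  0.62 -0.79]
(530, -150, 140) 0.01 [ 0.79  0.7  -0.68  2.39  2.62  0.48 -0.7 ]
(450, -300, 130) 0.02 [ 1.25  0.75 -0.72  2.34  2.88  0.3  -0.57]
(385, -388, 110) 0.26 [ 1.63  0.92 -0.95  2.25  2.16  0.25  0.44]
```

send_rows:
  rows:
    - [[-2.0,-0.7,-2.7,0,0,0],[-1.9,-4.6,-2.0,-0.03,0,0.03],[-1.8,-8.6,-1.2,-0.06,0,0.06],[-1.7,-12.5,-0.4,-0.09,0,0.09],[-1.7,-16.5,0.3,-0.12,0,0.12],[-0.7,-20.1,0.7,-0.11,0,0.13],[0.3,-23.7,1.1,-0.11,0,0.14],[1.3,-27.3,1.5,-0.1,0,0.15],[2.3,-30.9,1.8,-0.1,0,0.15],[2.3,-30.9,1.8,-0.1,0,0.15]]

```text
clock: 18.2
eef_pos: [497.5, -156.1, 182.8]
tool_rot: [-3.136, 0.598, 3.096]
force: [-0.6, 1.5, -2.8]
width: 40.3
gripper_force: 61.7
```

```bash
python3 - <<'E'
import kin;kin.log()
from h import *
s=ctrl.read_state();g=s['eef_pos']+54*rot(s)[:,2];print('grasp',g.round(1),s['qpos'].round(2),s['width'])
go(((450,-300,130),-.055,.6,0),((385,-386,105),-.055,.6,0),((385,-386,90),-.055,.6,0),((385,-386,40),-.055,.6,0))
E
python3 chk.py "[((450,-300,130),-.055,.6,0),((385,-386,105),-.055,.6,0),((385,-386,90),-.055,.6,0),((385,-386,38),-.055,.6,0)]"
```

```text
grasp [ 527.9 -157.8  138.2] [ 0.73  0.68 -0.58  2.39  2.74  0.47 -0.83] 40.31001695137035
[6.37, -14.57, -3.27, 0.0, -0.0, 0.01] tcp [ 420. -298.  175.] dist 162.0
[12.82, -23.47, -4.59, 0.0, -0.0, 0.01] tcp [ 355. -384.  150.] dist 271.0
[13.66, -23.46, -3.35, 0.0, -0.0, 0.01] tcp [ 355. -384.  135.] dist 274.0
[16.48, -23.44, 0.78, 0.0, -0.0, 0.01] tcp [ 355. -384.   85.] dist 287.0
(450, -300, 130) 0.02 [ 1.21  0.73 -0.66  2.34  3.02  0.29 -0.71]
(385, -386, 105) 0.25 [ 1.34  0.76 -0.47  2.27  3.93  0.25 -1.38]
(385, -386, 90) 0.01 [ 1.31  0.79 -0.42  2.27  3.91  0.29 -1.35]
(385, -386, 38) 0.01 [ 1.23  0.89 -0.3   2.27  3.84  0.42 -1.25]
```

send_rows:
  rows:
    - [[1.6,-3.6,-0.8,0,0,0],[3.2,-7.3,-1.6,0,0,0.01],[4.8,-10.9,-2.4,0,0,0.01],[6.4,-14.6,-3.3,0,0,0.01],[8.5,-17.5,-3.7,0,0,0.01],[10.7,-20.5,-4.0,0,0,0.01],[13.0,-23.5,-4.3,0,0,0.01],[13.0,-23.5,-4.3,0,0,0.01],[13.0,-23.5,-4.3,0,0,0.01]]

```text
clock: 19.1
eef_pos: [357.4, -381.1, 145.1]
tool_rot: [3.137, 0.596, 3.093]
force: [0.3, -0.4, -1.5]
width: 40.2
gripper_force: 61.8
```

```bash
python3 - <<'E'
import kin;kin.log()
from h import *
s=ctrl.read_state();g=s['eef_pos']+54*rot(s)[:,2];print('grasp',g.round(1),s['tool_rot'],s['qpos'].round(2),s['width'])
go(((385,-386,90),-.055,.6,0),((385,-386,40),-.055,.6,0))
t=snap('top','t8');im=t['pixels']
cv2.imwrite('pics/c8.png',cv2.resize(im[190:300,320:460],None,fx=5,fy=5)[...,::-1])
E
python3 chk.py "[((385,-386,90),-.055,.6,0),((385,-386,38),-.055,.6,0)]"
```

```text
grasp [ 387.7 -382.4  100.4] [3.13740994 0.59624116 3.09269739] [ 1.35  0.78 -0.5   2.26  3.86  0.23 -1.31] 40.24322845429682
[0.82, -0.34, 0.72, 0.01, -0.0, 0.01] tcp [ 355. -384.  135.] dist 11.0
[3.62, -0.35, 4.86, 0.01, -0.0, 0.01] tcp [ 355. -384.   85.] dist 61.0
(385, -386, 90) 0.0 [ 1.33  0.79 -0.46  2.27  3.84  0.27 -1.29]
(385, -386, 38) 0.01 [ 1.25  0.9  -0.34  2.27  3.79  0.4  -1.19]
```

send_rows:
  rows:
    - [[0.8,-0.3,0.7,0.01,0,0.01],[1.9,-0.3,2.3,0.01,0,0.01],[2.8,-0.3,3.6,0.01,0,0.01],[3.6,-0.3,4.9,0.01,0,0.01],[3.6,-0.3,4.9,0.01,0,0.01]]

```text
clock: 19.65
eef_pos: [357.5, -380.5, 83.8]
tool_rot: [3.137, 0.597, 3.083]
force: [-0.4, -0.1, -2.3]
width: 39.9
gripper_force: 61.8
```

send_rows:
  rows:
    - [[0.2,0,0.3,0,0,0],[0.2,0,0.3,0,0,0]]

```text
clock: 19.85
eef_pos: [357.8, -381.8, 82.1]
tool_rot: [3.14, 0.6, 3.084]
force: [0.3, -0.4, -1.7]
width: 40.0
gripper_force: 61.8
```

send_rows:
  rows:
    - [[0.2,0,0.3,0,0,0],[0,0,0,0,0,0],[0,0,0,0,0,0],[0,0,0,0,0,0],[-2.0,0,-2.9,0,0,0],[-4.0,0,-5.7,0,0,0],[-4.0,0,-5.7,0,0,0],[-4.0,0,-5.7,0,0,0]]
  grip: 0

```text
clock: 20.65
eef_pos: [358.2, -382.7, 152.1]
tool_rot: [-3.141, 0.6, 3.084]
force: [-0.5, -0.4, -0.9]
width: 85.3
gripper_force: 0.0
```

```bash
python3 - <<'E'
import kin;kin.log()
from h import *
s=ctrl.read_state();g=s['eef_pos']+54*rot(s)[:,2];print('grasp',g.round(1),s['tool_rot'],s['qpos'].round(2),s['width'],s['force'])
go(((450,-300,120),.05,.6,0),((570,-225,110),.2,.6,0))
E
python3 chk.py "[((450,-300,120),.05,.6,0),((575,-228,110),.2,.6,0),((610,-220,27),.2,.6,0)]"
```

```text
grasp [ 388.6 -384.4  107.5] [-3.14123158  0.60031868  3.08389909] [ 1.34  0.76 -0.48  2.27  3.9   0.24 -1.36] 85.33489566397031 [-0.52700225 -0.40734564 -0.92829523]
[-5.38, 8.45, 2.16, -0.06, 0.0, -0.09] tcp [ 420. -302.  165.] dist 103.0
[-14.41, 16.19, 9.55, -0.15, 0.0, -0.21] tcp [ 540. -231.  155.] dist 237.0
(450, -300, 120) 0.01 [ 1.09  0.71 -0.43  2.31  3.77  0.29 -1.35]
(575, -228, 110) 0.09 [ 0.76  0.75 -0.32  2.14  3.97  0.25 -1.66]
(610, -220, 27) 0.02 [ 0.6   0.92 -0.17  2.08  3.84  0.39 -1.56]
```

```bash
python3 chk.py "[((450,-300,120),.05,.62,0),((570,-228,90),.2,.66,0),((610,-220,28),.2,.66,0),((580,-200,120),.17,.66,0),((560,0,150),.1,.66,0),((530,155,150),.035,.66,-.17)]"
python3 - <<'E'
from h import *
go(((450,-300,120),.05,.62,0),((570,-228,90),.2,.66,0))
E
```

```text
(450, -300, 120) 0.02 [ 1.1   0.72 -0.43  2.32  3.77  0.32 -1.33]
(570, -228, 90) 0.01 [ 0.84  0.82 -0.41  2.19  3.69  0.34 -1.3 ]
(610, -220, 28) 0.01 [ 0.73  0.95 -0.33  2.11  3.62  0.41 -1.26]
(580, -200, 120) 0.0 [ 0.76  0.75 -0.4   2.21  3.59  0.33 -1.33]
(560, 0, 150) 0.03 [ 0.14  0.62 -0.23  2.43  3.    0.56 -1.33]
(530, 155, 150) 0.05 [-0.56  0.63 -0.07  2.38  2.18  0.62 -1.09]
[-5.27, 8.44, 2.16, -0.06, -0.02, -0.09] tcp [ 419. -302.  164.] dist 102.0
[-12.98, 15.82, 11.23, -0.15, -0.06, -0.21] tcp [ 538. -235.  133.] dist 233.0
```

send_rows:
  rows:
    - [[-2.6,4.2,1.1,-0.03,-0.01,-0.05],[-5.3,8.4,2.2,-0.06,-0.02,-0.09],[-7.9,10.9,5.2,-0.09,-0.03,-0.13],[-10.4,13.4,8.2,-0.12,-0.05,-0.17],[-13.0,15.8,11.2,-0.15,-0.06,-0.21],[-13.0,15.8,11.2,-0.15,-0.06,-0.21],[-13.0,15.8,11.2,-0.15,-0.06,-0.21],[-13.0,15.8,11.2,-0.15,-0.06,-0.21]]

```text
clock: 21.45
eef_pos: [536.0, -234.7, 131.2]
tool_rot: [-3.142, 0.657, -2.942]
force: [-0.1, -0.2, -0.4]
width: 86.0
gripper_force: 0.0
```

```bash
python3 meas.py w9 "(605,-219,35)"; python3 - <<'E'
import kin;kin.log()
from h import *
s=ctrl.read_state();g=s['eef_pos']+54*rot(s)[:,2];print('grasp',g.round(1),s['tool_rot'],s['qpos'].round(2),s['width'],s['force'])
go(((606,-219,50),.2,.66,0),((606,-219,27),.2,.66,0))
t=snap('top','t9')
L=cv2.resize(t['pixels'][130:290,100:420],(800,400));o=np.zeros((600,800,3),np.uint8);o[:400]=L;o[400:,:267]=cv2.resize(load('w9')['pixels'],(267,200));cv2.imwrite('pics/l9.png',o[...,::-1])
E
```

```text
pred [283. 236.] lab [101. 131. 140.] blob 1 [235, 157, 81, 146, 8377]
167 246 305 [ 563. -231.   21.]
185 235 315 [ 577.2 -228.6   21. ]
203 237 308 [ 593.6 -226.9   21. ]
222 243 313 [ 612.8 -220.1   21. ]
240 247 312 [ 634.7 -214.8   21. ]
258 252 311 [ 660.7 -208.2   21. ]
277 257 310 [ 694.2 -199.8   21. ]
yaw 0.245 ends [[563.0, -231.0, 21.0], [694.0, -200.0, 21.0]]
grasp [ 568.3 -228.6   88.9] [-3.1409914   0.65749226 -2.94272662] [ 0.84  0.82 -0.4   2.19  3.69  0.35 -1.31] 85.18263964562931 [ 0.39470137 -0.21639498 -0.48375772]
[-0.69, 0.19, 5.45, -0.0, -0.0, -0.0] tcp [ 574. -226.   93.] dist 55.0
[0.72, 0.19, 7.27, -0.0, -0.0, -0.0] tcp [ 574. -226.   70.] dist 73.0
```

View pics/l9.png

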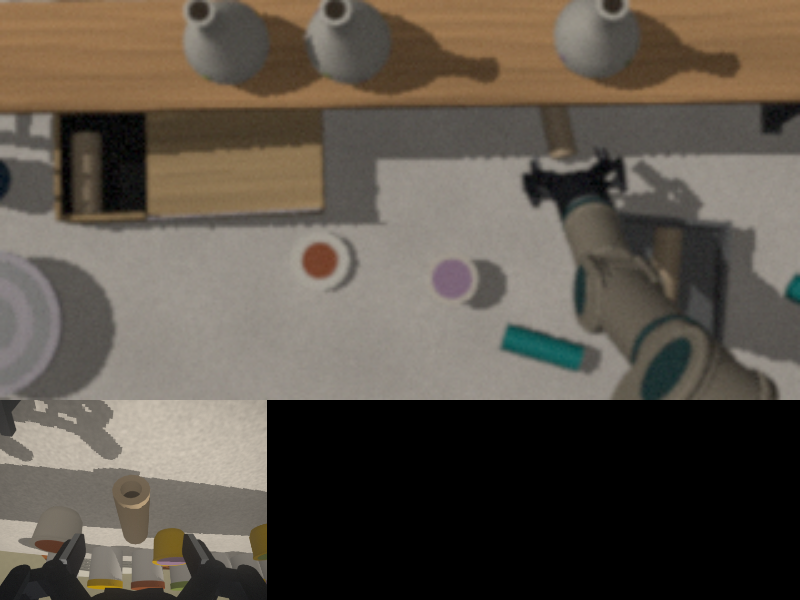

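send_rows:
  rows:
    - [[-0.3,0,2.7,0,0,0],[-0.7,0,5.4,0,0,0],[0,0,6.4,0,0,0],[0.7,0,7.2,0,0,0],[0.7,0,7.2,0,0,0],[0.7,0,7.2,0,0,0]]

```text
clock: 22.15
eef_pos: [574.3, -227.1, 71.1]
tool_rot: [-3.141, 0.659, -2.942]
force: [0.0, -0.0, 0.0]
width: 85.4
gripper_force: 0.0
```

send_rows:
  rows:
    - [[0,0,0,0,0,0],[0,0,0,0,0,0],[0,0,0,0,0,0],[0,0,0,0,0,0],[0,0,0,0,0,0],[0,0,0,0,0,0]]
  grip: 255

```text
clock: 22.75
eef_pos: [575.5, -226.8, 72.1]
tool_rot: [-3.139, 0.661, -2.939]
force: [-2.9, -0.7, 5.5]
width: 40.2
gripper_force: 59.4
```

```bash
python3 - <<'E'
import kin;kin.log()
from h import *
s=ctrl.read_state();g=s['eef_pos']+54*rot(s)[:,2];print('grasp',g.round(1),s['tool_rot'],s['qpos'].round(2),s['width'],s['force'])
go(((606,-221,60),.2,.66,0),((580,-215,120),.18,.66,0),((560,0,150),.1,.66,-.05),((530,155,150),.035,.66,-.17))
E
```

```text
grasp [ 608.  -220.3   29.5] [-3.13873396  0.66098287 -2.93916935] [ 0.73  0.95 -0.32  2.11  3.64  0.42 -1.28] 40.1623974930078 [-2.92034288 -0.65519415  5.48725686]
[-1.71, -0.04, -2.54, -0.0, 0.0, 0.0] tcp [ 574. -228.  103.] dist 31.0
[-3.48, 1.12, -8.77, 0.01, 0.0, 0.02] tcp [ 547. -221.  163.] dist 95.0
[-7.24, 23.05, -9.72, 0.1, 0.01, 0.05] tcp [527.  -1. 193.] dist 260.0
[-7.45, 39.55, -9.53, 0.23, 0.02, 0.03] tcp [497. 161. 192.] dist 414.0
```

send_rows:
  rows:
    - [[-1.7,0,-2.5,0,0,0],[-2.6,0.5,-5.6,0,0,0.01],[-3.5,1.1,-8.8,0.01,0,0.02],[-4.1,5.0,-9.0,0.02,0,0.03],[-4.8,9.4,-9.2,0.04,0,0.03],[-5.6,13.8,-9.4,0.06,0.01,0.04],[-6.4,18.2,-9.6,0.08,0.01,0.05],[-7.2,22.6,-9.7,0.1,0.01,0.05],[-7.3,27.0,-9.7,0.13,0.01,0.05],[-7.3,31.2,-9.6,0.17,0.02,0.04]]

```text
clock: 23.75
eef_pos: [511.5, 78.5, 191.4]
tool_rot: [-3.004, 0.642, -2.992]
force: [1.0, 0.1, -2.4]
width: 40.2
gripper_force: 61.4
```

send_rows:
  rows:
    - [[0,0,0,0,0,0]]

```text
clock: 23.85
eef_pos: [510.5, 90.9, 191.0]
tool_rot: [-3.009, 0.641, -2.969]
force: [0.2, 0.3, -1.8]
width: 40.3
gripper_force: 61.4
```

```bash
python3 - <<'E'
import kin;kin.log()
from h import *
s=ctrl.read_state();g=s['eef_pos']+54*rot(s)[:,2];print('grasp',g.round(1),s['tool_rot'],s['qpos'].round(2),s['width'],s['force'])
go(((530,155,150),.035,.66,-.17),((530,155,122),.035,.66,-.17),((530,155,116),.035,.66,-.17))
E
```

```text
grasp [543.2  89.4 148.1] [-3.00943472  0.64128406 -2.96944379] [-0.33  0.62 -0.04  2.44  2.66  0.59 -1.3 ] 40.304280217990154 [ 0.2365863   0.29146448 -1.77712599]
[0.03, 7.06, -1.12, 0.09, -0.0, 0.01] tcp [497. 161. 192.] dist 71.0
[1.71, 7.35, 1.1, 0.09, -0.0, 0.01] tcp [497. 161. 164.] dist 76.0
[2.06, 7.42, 1.58, 0.09, -0.0, 0.01] tcp [497. 161. 158.] dist 79.0
```

send_rows:
  rows:
    - [[0,3.5,-1.1,0.05,0,0],[0,7.0,-1.1,0.09,0,0.01],[0.9,7.2,0,0.09,0,0.01],[1.7,7.3,1.1,0.09,0,0.01],[2.0,7.4,1.4,0.09,0,0.01],[2.0,7.4,1.5,0.09,0,0.01]]

```text
clock: 24.45
eef_pos: [500.0, 149.9, 161.3]
tool_rot: [-2.925, 0.648, -2.999]
force: [-24.5, 9.1, 37.0]
width: 40.1
gripper_force: 66.3
```

send_rows:
  rows:
    - [[0,0,0,0,0,0]]

```text
clock: 24.55
eef_pos: [500.0, 149.8, 161.4]
tool_rot: [-2.926, 0.647, -3.0]
force: [-16.8, 7.8, 25.8]
width: 40.1
gripper_force: 65.5
```

send_rows:
  rows:
    - [[-0.15,0,-0.2,0,0,0],[-0.15,0,-0.2,0,0,0]]

```text
clock: 24.75
eef_pos: [501.3, 147.4, 162.5]
tool_rot: [-2.924, 0.645, -3.006]
force: [-0.8, 1.8, 0.2]
width: 40.4
gripper_force: 61.6
```

send_rows:
  rows:
    - [[0,0,0,0,0,0],[0,0,0,0,0,0],[0,0,0,0,0,0],[0,0,-2.0,0,0,0],[0,0,-5.0,0,0,0],[0,0,-8.0,0,0,0],[0,0,-8.0,0,0,0],[0,0,-8.0,0,0,0],[0,0,-8.0,0,0,0],[0,0,-8.0,0,0,0]]
  grip: 0

```text
clock: 25.75
eef_pos: [452.7, 157.8, 223.5]
tool_rot: [-2.921, 0.644, -3.005]
force: [0.1, -0.4, -0.3]
width: 85.5
gripper_force: 0.0
```

send_rows:
  rows:
    - [[0,0,0,0,0,0],[0,0,0,0,0,0],[0,0,0,0,0,0],[0,0,0,0,0,0],[0,0,0,0,0,0],[0,0,0,0,0,0],[0,0,0,0,0,0],[0,0,0,0,0,0]]

```text
clock: 26.55
eef_pos: [452.2, 158.3, 224.4]
tool_rot: [-2.922, 0.645, -3.005]
force: [-0.5, -0.4, 0.3]
width: 85.3
gripper_force: 0.0
```

```bash
python3 look.py 10
```

```text
26.55 [452.2 158.3 224.4] [-2.922  0.645 -3.005] [-0.79  0.54  0.14  2.46  2.14  0.53 -1.15] [-0.5 -0.4  0.3] 85.30553758822874
```

View pics/l10.png

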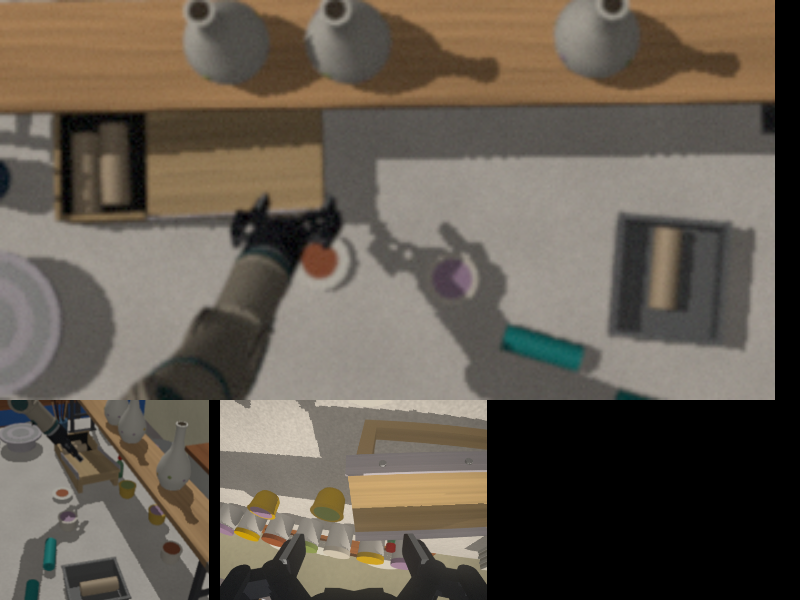

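The tray holds two props (crop columns 87 and 115), the crate holds the reject (665,265), and the pots and saucer are where they were.

```bash
python3 -c "
from cell import ctrl
print(ctrl.finish_job())"
```

```text
the job is handed in; nothing more can be done
None
```

The job is handed in: two props ran true and are in the catch tray, one stayed on the slope and is in the reject crate, and the camera views show no pots, saucer or vases moved.

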